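# Find the socket that fits the guarded terminal nut

## Task

On the grey power unit, swing the clear guard over the middle terminal up and over, and let it down gently onto its open stop. Then find which of the three sockets is the snug fit for the middle terminal's hex nut (neither too small to go over it nor loose on it), standing any that you try and reject back upright in their tray. Finish with the right socket pushed fully down over that nut and the gripper still holding it, and leave the screwdriver, the jar and the roll of tape alone.

Things in the scene. Friction and masses are not known exactly. Their poses are not given: they have to be found in the camera images.
- mid_terminal (a point): the middle of three copper terminals on a fixed grey power unit (200 x 220 x 45 mm): point on the copper's upper face, under the nut, 51 mm above the bench. z up; y runs along the row, the other two terminals lie at y = -75 and +75 mm; the unit's hinged guard opens towards +x
- guard (a joint): hinge angle of the clear guard over the middle terminal: 0 shut, grows as the bar is lifted and swung over towards the unit's +x, 1.85 rad at its open stop, 0.28 rad past upright. Nearly free hinge, 0.16 kg: it falls shut before upright, and past upright falls open on the stop and stays. May start a little open
- guard_bar (a point): middle of the guard's yellow round grip bar, 12 mm thick, 96 mm clear between its two arms; parallel to the hinge, 168 mm from it, with an open gap of 42 mm between bar and guard plate; shut, it is at the edge near the robot, 98 mm above the bench. Axes turn with the guard, y along the bar
- guard_hinge (a point): middle of the guard's hinge line, 92 mm behind (unit's +x) the middle terminal and 98 mm above the bench; y along the hinge line. Two posts carry it at 56 mm either side, up to 104 mm above the bench; two rests below the bar's ends reach 90 mm
- nut_a: steel hex nut fixed on one of the unit's three terminals; the three are 16, 19, 22 mm across flats, unmarked, not told by name, on any terminal (the one above point mid_terminal matters). 14 mm tall, top edge chamfered 2.5 mm; the brass stud rises 3.5 mm above it. Origin: centre of its underside, on the copper; z up; corners at +x and every 60 degrees
- nut_b: steel hex nut fixed on one of the unit's three terminals; the three are 16, 19, 22 mm across flats, unmarked, not told by name, on any terminal (the one above point mid_terminal matters). 14 mm tall, top edge chamfered 2.5 mm; the brass stud rises 3.5 mm above it. Origin: centre of its underside, on the copper; z up; corners at +x and every 60 degrees
- nut_c: steel hex nut fixed on one of the unit's three terminals; the three are 16, 19, 22 mm across flats, unmarked, not told by name, on any terminal (the one above point mid_terminal matters). 14 mm tall, top edge chamfered 2.5 mm; the brass stud rises 3.5 mm above it. Origin: centre of its underside, on the copper; z up; corners at +x and every 60 degrees
- socket_small_mid (a point): the small socket, 74 mm tall, about 0.14 kg: steel barrel 27 mm across, 40 mm tall, a red band; fixed on top a black square adapter 20 x 20 x 34 mm, red mark. Hex mouth, open below, 22 mm deep, for a 16 mm nut (0.8 mm spare each side). Stands mouth down. Point: on its axis, 37 mm above the rim; z up, x and y square to the adapter faces; hex corners at +x and every 60 degrees
- socket_medium_mid (a point): the medium socket, 74 mm tall, about 0.14 kg: steel barrel 30 mm across, 40 mm tall, a green band; fixed on top a black square adapter 20 x 20 x 34 mm, green mark. Hex mouth, open below, 22 mm deep, for a 19 mm nut (0.8 mm spare each side). Stands mouth down. Point: on its axis, 37 mm above the rim; z up, x and y square to the adapter faces; hex corners at +x and every 60 degrees
- socket_large_mid (a point): the large socket, 74 mm tall, about 0.14 kg: steel barrel 33 mm across, 40 mm tall, an orange band; fixed on top a black square adapter 20 x 20 x 34 mm, orange mark. Hex mouth, open below, 22 mm deep, for a 22 mm nut (0.8 mm spare each side). Stands mouth down. Point: on its axis, 37 mm above the rim; z up, x and y square to the adapter faces; hex corners at +x and every 60 degrees
- tray: shallow black tray, 240 (its x) x 100 (its y) mm, fixed to the bench, with a rim 12 mm high and a floor 4 mm above the bench, in which the three sockets stand about 77 mm apart along its x. Origin under its centre; z up
- screwdriver: red-handled screwdriver, 180 mm long, lying loose, a bystander; origin under its middle
- flux_jar: small jar, 48 mm across, 50 mm tall, loose bystander; origin under its centre
- tape_roll: yellow roll of tape, 84 mm across, 20 mm tall, loose bystander; origin under its centre

How it is judged:
By the outcome, as a careful person would: the job done as asked, in the order asked, and still so for the second after the job is handed in, while the arm keeps its last pose, push and grip.
It also fails if it takes over 72 s, if anything falls off the work surface, if the arm or the gripper's body presses on something with over 40 N, if the wrist force passes 120 N, or if a joint passes its speed limit or range.

## Robot

A 6-joint arm with a two-finger parallel gripper is mounted at the origin on the work surface. World frame = base frame: x ahead of the robot, y to its left, z up, the work surface at z = 0. Lengths are in m, angles in degrees, forces in N, time in s.
With the tool pointing down it reaches from about 0.25 to 0.725 m from the base axis. Payload 9.7 kg.
Tool frame: the origin (TCP) lies on the centre line of the jaws, within the pads' length; the fingertips stand 17 mm ahead of it and the grasp point (between the pads) lies 2 mm behind it (ctrl.tip_extent is the distance from the TCP to the fingertips, in m); z points along the fingers, y is the line along which they close (so a half turn about z gives the same grasp; the last joint's range is limited). The gripper opens to 85 mm and grips with 20 to 120 N. Pads are 22 mm wide; open, the fingers measure 114 mm over their backs; the gripper's body (76 mm by 85 mm) begins 54 mm behind the grasp point. The pads swing forward as they close: fully open they stand 13 mm farther back than shut.
Start: joints at [-67.895, 4.979, 10.078, 95.1, 0, 90], TCP at [0.207, -0.51, 0.248] pointing down, gripper open.
Joint ranges: [-179.16, 179.16], [-48.56, 103.87], [-65.8, 70.77], [-126.05, 130.52], [-82.76, 87.17], [-180, 180]. Speed limits (degrees/s): [127.2, 127.2, 147.25, 180, 180, 180].

## Interface

Orientations are given as [roll, pitch, yaw] about the fixed x, y, z axes, in that order (R = Rz(yaw) Ry(pitch) Rx(roll)).
In Python, from rig import sensors, imaging, sign_off, ctrl gives the robot as it stands.
- The arm moves only by the shell command python3 -m handwheel 'ROWS' [OPENING]. ROWS is JSON, a list of rows, each an object of numbers: "tx", "ty", "tz": the shift along the tool's x, y, z in mm; "ax", "ay", "az": the turn, a rotation vector about the tool's x, y, z in degrees. A call has 1 to 12 rows; each row shifts and turns the commanded pose from where the row before left it, along the tool's axes as they then stand; what a row does not reach is not made up. A row lasts 1/12 s, in which the tool goes at most 41.7 mm and 7.16 degrees, less where a joint would pass 70% of its speed; a pose out of reach is approached as far as the arm can. A call is refused whole if a number of a shift passes 41.7 or a number of a turn 7.16, either way. A call with a gripper value outside its range is refused whole. OPENING is the opening, from 0 (shut) to 1 (fully open), set as the call begins (- or left out, the last holds). The fingers move at their own pace and stop on an object; the grip force is fixed at half the most. Time passes only in rows, so rows that do not move let the fingers close. It gives the time, the measured TCP pose, the force, the opening and the grip force at its end, in the units of the state.
- sensors.sense(): the state, without advancing time (a new reading comes with each control period).
- imaging.read_camera(name): name is "scene" or "side" or "wrist"; returns a dict with "frame" (400x640x3 uint8, red, green, blue), "camera_matrix" (3x3 intrinsics, pixels), "R" (3x3) and "t" (3): a world point X has camera coordinates R X + t. Camera axes: x right, y down, z forward; pixel columns grow to the right and rows downward; lengths in m; the calibration is good to about 2 mm. A picture is of the moment at which its call begins. There is no depth.
- sign_off(): hands the job in; it is judged then, once.
The state is a dict: "time_s": time; "qpos": joint angles; "qvel": joint speeds; "joint_torque": joint torques, N m; "ee_pos": TCP position; "orientation": TCP orientation; "contact_force": force on the tool from outside, world axes, zero at the start; "ft_torque": the same for the moment, N m; "gripper_width": finger opening in m; "grasp_force": force on a finger pad.
Only numpy, scipy, OpenCV 4.12 (cv2) and the standard library are available. Lean on these libraries where they do the work, as an engineer would, in place of code of your own. Each camera call takes 0.05 s, during which the arm holds its last target. There are 200 camera calls.

## Working session

There is one attempt and no reset: what is moved stays moved. The work goes in short steps, Python scripts to look and compute and a shell command to move; the robot and the scene stay as the last step left them, time stands still between calls to the robot, and variables do not carry over. Pictures are saved under pics/ and viewed, at most 10 in all, crops included, and the job is handed in when it is done.

```bash
mkdir -p pics; ls; python3 - <<'E'
from rig import sensors, imaging, ctrl
import cv2
s=sensors.sense();print(s['ee_pos'],s['orientation'],s['gripper_width'],s['time_s'],ctrl.tip_extent)
for n in("scene","side","wrist"):
    c=imaging.read_camera(n);cv2.imwrite(f"pics/{n}0.png",c['frame'][:,:,::-1]);print(n,c['camera_matrix'].tolist(),c['R'].round(4).tolist(),c['t'].round(4).tolist())
E
```

```text
pics
[ 0.20688074 -0.50939233  0.24758753] [-1.79924221e+02 -1.43304180e-03  2.21026123e+01] 0.08570581987441808 0.0 0.017
scene [[402.51247749992234, 0.0, 311.39245811484517], [0.0, 402.51247749992234, 208.2194541854608], [0.0, 0.0, 1.0]] [[0.1904, 0.9817, 0.0066], [0.6632, -0.1237, -0.7381], [-0.7238, 0.1449, -0.6746]] [-0.1165, -0.3457, 1.5028]
side [[425.7380141943259, 0.0, 320.2190907681741], [0.0, 425.7380141943259, 204.2364645666808], [0.0, 0.0, 1.0]] [[0.9705, -0.2412, 0.0049], [-0.1324, -0.5493, -0.8251], [0.2017, 0.8, -0.565]] [-0.5643, 0.1515, 1.0399]
wrist [[282.56700858009395, 0.0, 315.3149230634292], [0.0, 282.56700858009395, 200.98048787713813], [0.0, 0.0, 1.0]] [[0.3754, -0.9269, -0.0013], [-0.8884, -0.3602, 0.2847], [-0.2643, -0.1057, -0.9586]] [-0.5499, -0.0365, 0.3794]
```

View pics/scene0.png

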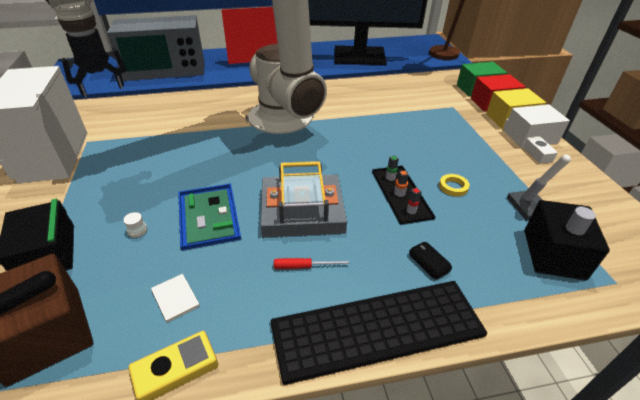

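View pics/side0.png

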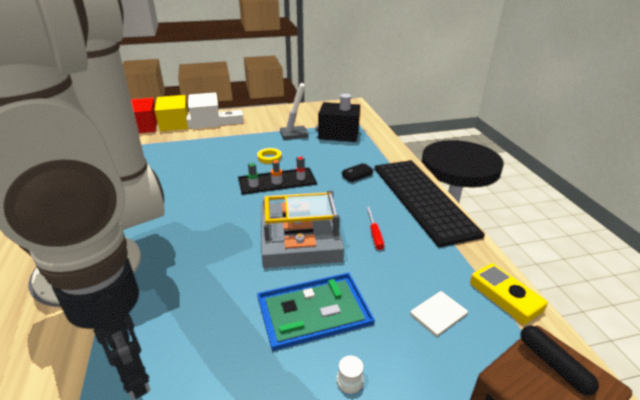

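```bash
python3 - <<'E'
import cv2,numpy as np
a=cv2.imread('pics/scene0.png');b=cv2.imread('pics/side0.png')
f=lambda i,x,y:cv2.resize(i[y:y+75,x:x+100],None,fx=4,fy=4,interpolation=cv2.INTER_CUBIC)
cv2.imwrite('pics/comp.png',np.vstack([np.hstack([f(a,252,160),f(a,370,150)]),np.hstack([f(b,252,190),f(b,232,140)])]))
E
```

```text
(no output)
```

View pics/comp.png

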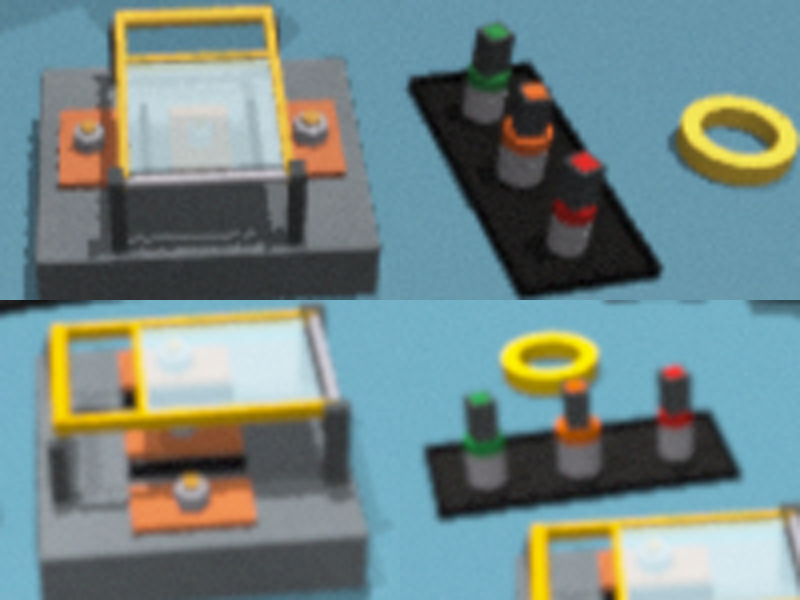

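```bash
cat >h.py <<'E'
import numpy as np,cv2
from rig import sensors,imaging
from scipy.spatial.transform import Rotation as Ro
def tri(c1,p1,c2,p2):
    P=[np.array(c['camera_matrix'])@np.c_[c['R'],c['t']] for c in(c1,c2)]
    X=cv2.triangulatePoints(P[0],P[1],np.array(p1,float),np.array(p2,float))[:,0];X=X[:3]/X[3]
    e=[np.linalg.norm(proj(c,X)-p) for c,p in((c1,p1),(c2,p2))]
    return X.round(4),np.round(e,1)
def proj(c,X):
    v=np.array(c['camera_matrix'])@(np.array(c['R'])@X+c['t']);return v[:2]/v[2]
def ray(c,p,z):
    R=np.array(c['R']);o=-R.T@c['t'];d=R.T@np.linalg.inv(c['camera_matrix'])@np.r_[p,1]
    return o+d*(z-o[2])/d[2]
def st():
    s=sensors.sense();print('t',s['time_s'],'p',s['ee_pos'].round(4),'rpy',np.round(s['orientation'],2),'F',np.round(s['contact_force'],1),'M',np.round(s['ft_torque'],2),'w',round(s['gripper_width'],4),'g',s['grasp_force'],'q',np.round(s['qpos'],1));return s
def delta(target,rpy):
    s=sensors.sense();R=Ro.from_euler('xyz',s['orientation'],degrees=True)
    T=Ro.from_euler('xyz',rpy,degrees=True)
    print('shift mm (tool now)',(R.inv().apply(np.array(target)-s['ee_pos'])*1e3).round(1),'rotvec',(R.inv()*T).as_rotvec(degrees=True).round(2))
E
python3 - <<'E'
from h import *
a=imaging.read_camera('scene');b=imaging.read_camera('side')
A=lambda x,y:(252+x/4-.4,160+y/4-.4)
A2=lambda x,y:(370+(x-400)/4-.4,150+y/4-.4)
B=lambda x,y:(252+x/4-.4,190+(y-300)/4-.4)
B2=lambda x,y:(232+(x-400)/4-.4,140+(y-300)/4-.4)
for n,p,q in(('bar-y',A(118,17),B(62,422)),('bar+y',A(274,13),B(60,326)),('hin-y',A(118,180),B(338,402)),('hin+y',A(290,172),B(312,316)),('stud-y',A(88,128),B(190,483)),
 ('green',A2(495,31),B2(481,397)),('orange',A2(536,91),B2(574,385)),('red',A2(584,160),B2(673,371)),('tray1',A2(410,82),B2(428,449)),('tray2',A2(520,296),B2(738,476) if 0 else B2(738,474)),('tray3',A2(660,270),B2(710,412))):
    print(n,*tri(a,p,b,q))
print(ray(a,A(88,128),.0685),ray(a,A(312,118),.0685))
E
```

```text
bar-y [ 0.4365 -0.0513  0.1001] [0.5 0.5]
bar+y [0.4502 0.0559 0.0991] [0.4 0.4]
hin-y [ 0.6042 -0.0736  0.1015] [0.9 0.8]
hin+y [0.6147 0.0311 0.0982] [0.2 0.2]
stud-y [ 0.5081 -0.0829  0.0641] [0.5 0.5]
green [0.4345 0.2782 0.078 ] [0.3 0.3]
orange [0.5071 0.2827 0.0769] [0.3 0.3]
red [0.5862 0.2861 0.078 ] [0.2 0.1]
tray1 [0.3985 0.2391 0.0382] [8.3 7.4]
tray2 [0.6286 0.239  0.0033] [0.8 0.6]
tray3 [0.6273 0.3381 0.0068] [0.2 0.2]
[ 0.5150052  -0.08414786  0.0685    ] [0.53208556 0.06483645 0.0685    ]
```

```bash
r='1'; python3 -m handwheel '[{"tx":27,"ty":-25},{"tx":27,"ty":-25},{"tx":27,"ty":-25},{"tx":27,"ty":-25},{"tx":27,"ty":-25},{"tx":27,"ty":-25},{"tx":27,"ty":-25},{"tx":27,"ty":-25},{"tx":27,"ty":-25},{"tx":27,"ty":-25},{"tx":27,"ty":-25},{"tx":27,"ty":-25}]' 0.45
python3 -m handwheel '[{"tx":27,"ty":-25},{"tx":27,"ty":-25},{"tx":27,"ty":-25},{"az":-7},{"az":-7},{"az":-7},{"az":-7},{"az":-7},{"az":-7},{"az":-7},{"az":-7},{"az":-5}]'
python3 - <<'E'
from h import *
st();delta([.443,.002,.19],[180,0,82.8])
c=imaging.read_camera('wrist');cv2.imwrite('pics/w1.png',c['frame'][:,:,::-1])
import pickle;pickle.dump(c,open('w1.pkl','wb'))
E
```

```text
t 0.25 p [ 0.2069 -0.5095  0.248 ] rpy [-179.96   -0.     22.1 ] F [ 0.4 -0.1  0.2] M [-0.04  0.01  0.  ] w 0.0856 g 0.0 q [-67.9   5.   10.1  95.1   0.   90. ]
shift mm (tool now) [ 411.2 -385.    58.2] rotvec [-3.00e-02 -2.00e-02 -6.07e+01]validation failed for argument at $[0]...
validation failed for argument at $[0]...
```

View pics/w1.png

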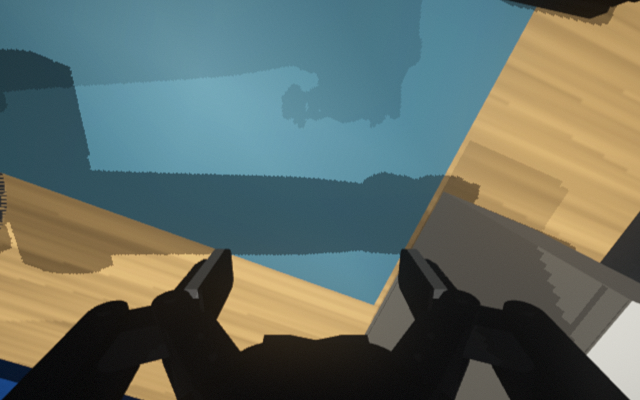

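The call was refused before any motion, so this wrist view only shows the bench at the start pose. I'll try rows with all six keys.

```bash
python3 -m handwheel '[{"tx":27,"ty":-25,"tz":0,"ax":0,"ay":0,"az":0},{"tx":27,"ty":-25,"tz":0,"ax":0,"ay":0,"az":0},{"tx":27,"ty":-25,"tz":0,"ax":0,"ay":0,"az":0},{"tx":27,"ty":-25,"tz":0,"ax":0,"ay":0,"az":0},{"tx":27,"ty":-25,"tz":0,"ax":0,"ay":0,"az":0},{"tx":27,"ty":-25,"tz":0,"ax":0,"ay":0,"az":0},{"tx":27,"ty":-25,"tz":0,"ax":0,"ay":0,"az":0},{"tx":27,"ty":-25,"tz":0,"ax":0,"ay":0,"az":0},{"tx":27,"ty":-25,"tz":0,"ax":0,"ay":0,"az":0},{"tx":27,"ty":-25,"tz":0,"ax":0,"ay":0,"az":0},{"tx":27,"ty":-25,"tz":0,"ax":0,"ay":0,"az":0},{"tx":27,"ty":-25,"tz":0,"ax":0,"ay":0,"az":0}]' 0.45
```

```text
time_s: 1.3
ee_pos: [0.3946, -0.1079, 0.2485]
orientation: [180.0, -0.0, 22.1]
contact_force: [0.7, -0.1, -0.1]
gripper_width: 0.0389
grasp_force: 0.0
```

```bash
python3 -m handwheel '[{"tx":28,"ty":-28,"tz":10,"ax":0,"ay":0,"az":0},{"tx":28,"ty":-28,"tz":10,"ax":0,"ay":0,"az":0},{"tx":28,"ty":-28,"tz":10,"ax":0,"ay":0,"az":0},{"tx":0,"ty":0,"tz":10,"ax":0,"ay":0,"az":-7},{"tx":0,"ty":0,"tz":0,"ax":0,"ay":0,"az":-7},{"tx":0,"ty":0,"tz":0,"ax":0,"ay":0,"az":-7},{"tx":0,"ty":0,"tz":0,"ax":0,"ay":0,"az":-7},{"tx":0,"ty":0,"tz":0,"ax":0,"ay":0,"az":-7},{"tx":0,"ty":0,"tz":0,"ax":0,"ay":0,"az":-7},{"tx":0,"ty":0,"tz":0,"ax":0,"ay":0,"az":-7},{"tx":0,"ty":0,"tz":0,"ax":0,"ay":0,"az":-7},{"tx":0,"ty":0,"tz":0,"ax":0,"ay":0,"az":-5}]'
python3 - <<'E'
from h import *
st();delta([.443,.002,.19],[180,0,82.8])
c=imaging.read_camera('wrist');cv2.imwrite('pics/w2.png',c['frame'][:,:,::-1])
import pickle;pickle.dump(c,open('w2.pkl','wb'))
E
```

```text
time_s: 2.3
ee_pos: [0.4404, -0.0003, 0.2083]
orientation: [180.0, -0.0, 83.5]
contact_force: [0.2, 1.1, 0.2]
gripper_width: 0.0384
grasp_force: 0.0
t 2.3 p [ 4.404e-01 -3.000e-04  2.083e-01] rpy [180.    -0.    83.48] F [0.2 1.1 0.2] M [-0.02 -0.02  0.02] w 0.0384 g 0.0 q [ -0.  -10.6  -9.3  91.3   0.   96.5]
shift mm (tool now) [ 2.5  2.3 18.3] rotvec [ 0.   -0.    0.68]
```

View pics/w2.png

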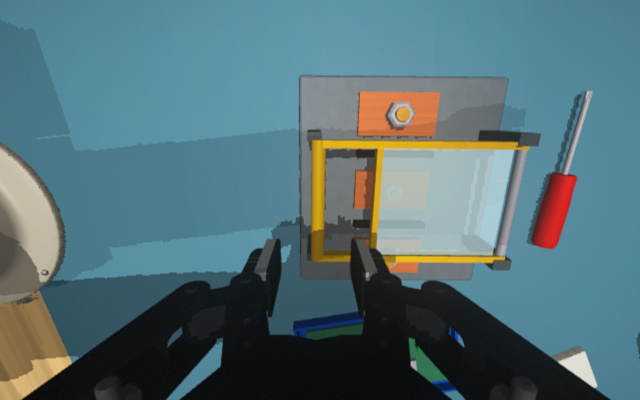

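The wrist view shows the bar from (319,142) to (319,260), the +y nut stud at (403,115) and the middle nut at (393,192) through the plate.

```bash
python3 - <<'E'
from h import *
import pickle
c=pickle.load(open('w2.pkl','rb'))
b1,b2=ray(c,(319,145),.0985),ray(c,(319,257),.0985);print('bar',b1,b2,(b1+b2)/2)
d=b1-b2;print('yaw',-np.degrees(np.arctan2(d[0],d[1])))
for p,z in(((519,147),.098),((499,258),.098),((403,115),.0685),((393,192),.0685)):print(p,ray(c,p,z))
for p in((300,76),(507,79)):print(p,ray(c,p,.045))
E
```

```text
bar [0.44932769 0.04911939 0.0985    ] [ 0.43802492 -0.05221377  0.0985    ] [ 0.44367631 -0.00154719  0.0985    ]
yaw -6.364505242543916
(519, 147) [0.61304483 0.02855105 0.098     ]
(499, 258) [ 0.60370948 -0.07266252  0.098     ]
(403, 115) [0.52738419 0.06404307 0.0685    ]
(393, 192) [ 0.51582199 -0.00665072  0.0685    ]
(300, 76) [0.43877029 0.10983663 0.045     ]
(507, 79) [0.6329745  0.08482279 0.045     ]
```

```bash
python3 -m handwheel '[{"tx":-1,"ty":3,"tz":25,"ax":0,"ay":0,"az":0},{"tx":0,"ty":0,"tz":30,"ax":0,"ay":0,"az":0},{"tx":0,"ty":0,"tz":30,"ax":0,"ay":0,"az":0},{"tx":0,"ty":0,"tz":25,"ax":0,"ay":0,"az":0},{"tx":0,"ty":0,"tz":0,"ax":0,"ay":0,"az":0}]' && python3 -m handwheel '[{"tx":0,"ty":0,"tz":0,"ax":0,"ay":0,"az":0},{"tx":0,"ty":0,"tz":0,"ax":0,"ay":0,"az":0},{"tx":0,"ty":0,"tz":0,"ax":0,"ay":0,"az":0},{"tx":0,"ty":0,"tz":0,"ax":0,"ay":0,"az":0},{"tx":0,"ty":0,"tz":0,"ax":0,"ay":0,"az":0},{"tx":0,"ty":0,"tz":0,"ax":0,"ay":0,"az":0}]' 0
python3 -c "
from h import *
st()"
```

```text
time_s: 2.77
ee_pos: [0.4408, -0.0016, 0.0936]
orientation: [-179.6, 0.0, 83.0]
contact_force: [0.1, -0.0, -0.4]
gripper_width: 0.0385
grasp_force: 0.0
time_s: 3.27
ee_pos: [0.4425, -0.0015, 0.1001]
orientation: [-179.9, -0.0, 83.1]
contact_force: [-9.8, -0.1, 3.6]
gripper_width: 0.0096
grasp_force: 58.6
t 3.2667 p [ 0.4425 -0.0015  0.1001] rpy [-1.7993e+02 -2.0000e-02  8.3070e+01] F [-9.8 -0.1  3.6] M [ 0.22  2.   -0.01] w 0.0096 g 58.568310141563416 q [ -0.2 -10.1 -20.8  79.3   0.   96.7]
```

```bash
python3 -c "
import numpy as np
t=np.radians(np.arange(0,106.1,5.3));print(np.c_[np.degrees(t[1:]).round(1),np.diff(168*(1-np.cos(t))).round(1),np.diff(-168*np.sin(t)).round(1)].tolist())"
python3 -m handwheel '[{"tx":0,"ty":0.7,"tz":-15.5,"ax":0,"ay":0,"az":0},{"tx":0,"ty":2.2,"tz":-15.4,"ax":0,"ay":0,"az":0},{"tx":0,"ty":3.6,"tz":-15.1,"ax":0,"ay":0,"az":0},{"tx":0,"ty":0,"tz":0,"ax":0,"ay":0,"az":0}]'
```

```text
[[5.3, 0.7, -15.5], [10.6, 2.1, -15.4], [15.9, 3.6, -15.1], [21.2, 4.9, -14.7], [26.5, 6.3, -14.2], [31.8, 7.6, -13.6], [37.1, 8.8, -12.8], [42.4, 9.9, -11.9], [47.7, 11.0, -11.0], [53.0, 12.0, -9.9], [58.3, 12.8, -8.8], [63.6, 13.6, -7.5], [68.9, 14.2, -6.3], [74.2, 14.7, -4.9], [79.5, 15.1, -3.5], [84.8, 15.4, -2.1], [90.1, 15.5, -0.7], [95.4, 15.5, 0.7], [100.7, 15.4, 2.2], [106.0, 15.1, 3.6]]
time_s: 3.6
ee_pos: [0.4491, -0.0023, 0.1484]
orientation: [-180.0, -0.0, 83.1]
contact_force: [-14.3, 2.3, 4.9]
gripper_width: 0.0095
grasp_force: 58.8
```

```bash
python3 -m handwheel '[{"tx":0,"ty":3.5,"tz":-14.7,"ax":0,"ay":0,"az":0},{"tx":0,"ty":6.3,"tz":-14.2,"ax":0,"ay":0,"az":0},{"tx":0,"ty":7.6,"tz":-13.6,"ax":0,"ay":0,"az":0},{"tx":0,"ty":8.8,"tz":-12.8,"ax":0,"ay":0,"az":0},{"tx":0,"ty":9.9,"tz":-11.9,"ax":0,"ay":0,"az":0},{"tx":0,"ty":11,"tz":-11,"ax":0,"ay":0,"az":0},{"tx":0,"ty":12,"tz":-9.9,"ax":0,"ay":0,"az":0},{"tx":0,"ty":0,"tz":0,"ax":0,"ay":0,"az":0}]'
```

```text
time_s: 4.27
ee_pos: [0.5081, -0.0095, 0.2385]
orientation: [179.9, -0.0, 83.1]
contact_force: [-21.0, 1.6, 26.5]
gripper_width: 0.0095
grasp_force: 60.2
```

```bash
python3 -m handwheel '[{"tx":0,"ty":-1.5,"tz":-2,"ax":0,"ay":0,"az":0},{"tx":0,"ty":0,"tz":0,"ax":0,"ay":0,"az":0}]';python3 -m handwheel '[{"tx":0,"ty":12.8,"tz":-9.8,"ax":0,"ay":0,"az":0},{"tx":0,"ty":13.6,"tz":-8.5,"ax":0,"ay":0,"az":0},{"tx":0,"ty":14.2,"tz":-6.3,"ax":0,"ay":0,"az":0},{"tx":0,"ty":0,"tz":0,"ax":0,"ay":0,"az":0}]'
```

```text
time_s: 4.43
ee_pos: [0.5067, -0.0093, 0.2376]
orientation: [179.9, -0.0, 83.1]
contact_force: [-10.8, -0.1, 10.8]
gripper_width: 0.0093
grasp_force: 60.1
time_s: 4.77
ee_pos: [0.5486, -0.0145, 0.2631]
orientation: [179.7, -0.0, 83.1]
contact_force: [-6.2, -0.1, 15.6]
gripper_width: 0.0097
grasp_force: 59.7
```

```bash
python3 -m handwheel '[{"tx":0,"ty":14.5,"tz":-5.9,"ax":0,"ay":0,"az":0},{"tx":0,"ty":15,"tz":-4.3,"ax":0,"ay":0,"az":0},{"tx":0,"ty":15.4,"tz":-2.5,"ax":0,"ay":0,"az":0},{"tx":0,"ty":15.5,"tz":-0.7,"ax":0,"ay":0,"az":0},{"tx":0,"ty":0,"tz":0,"ax":0,"ay":0,"az":0}]';python3 -m handwheel '[{"tx":0,"ty":8,"tz":0,"ax":0,"ay":0,"az":0},{"tx":0,"ty":8,"tz":0.7,"ax":0,"ay":0,"az":0},{"tx":0,"ty":8,"tz":1,"ax":0,"ay":0,"az":0},{"tx":0,"ty":8,"tz":1.2,"ax":0,"ay":0,"az":0},{"tx":0,"ty":0,"tz":0,"ax":0,"ay":0,"az":0}]'; python3 -c "
from h import *
st()"
```

```text
time_s: 5.18
ee_pos: [0.6097, -0.0219, 0.2756]
orientation: [179.7, -0.0, 83.1]
contact_force: [-1.2, -1.0, 12.0]
gripper_width: 0.0096
grasp_force: 62.1
time_s: 5.6
ee_pos: [0.6407, -0.0257, 0.2713]
orientation: [179.8, 0.0, 83.1]
contact_force: [2.0, -2.5, 5.8]
gripper_width: 0.0093
grasp_force: 63.4
t 5.6 p [ 0.6407 -0.0257  0.2713] rpy [1.7975e+02 1.0000e-02 8.3070e+01] F [ 2.  -2.5  5.8] M [-0.35 -0.25  0.06] w 0.0093 g 63.4295654296875 q [-2.3 18.7 28.7 99.8 -0.  94.6]
```

```bash
python3 -m handwheel '[{"tx":0,"ty":4,"tz":0.8,"ax":0,"ay":0,"az":0},{"tx":0,"ty":4,"tz":0.9,"ax":0,"ay":0,"az":0},{"tx":0,"ty":2,"tz":0.5,"ax":0,"ay":0,"az":0},{"tx":0,"ty":0,"tz":0,"ax":0,"ay":0,"az":0}]';python3 -m handwheel '[{"tx":0,"ty":1.5,"tz":0.4,"ax":0,"ay":0,"az":0},{"tx":0,"ty":1.5,"tz":0.4,"ax":0,"ay":0,"az":0},{"tx":0,"ty":0,"tz":0,"ax":0,"ay":0,"az":0}]'; python3 -m handwheel '[{"tx":0,"ty":1,"tz":0.3,"ax":0,"ay":0,"az":0},{"tx":0,"ty":1,"tz":0.3,"ax":0,"ay":0,"az":0},{"tx":0,"ty":0,"tz":0,"ax":0,"ay":0,"az":0}]'
```

```text
time_s: 5.93
ee_pos: [0.6498, -0.0268, 0.2692]
orientation: [179.8, 0.0, 83.1]
contact_force: [-0.6, -2.5, 8.1]
gripper_width: 0.0093
grasp_force: 63.6
time_s: 6.18
ee_pos: [0.6525, -0.0272, 0.2686]
orientation: [179.8, 0.0, 83.1]
contact_force: [-1.3, -2.4, 8.2]
gripper_width: 0.0094
grasp_force: 63.6
time_s: 6.43
ee_pos: [0.6543, -0.0274, 0.268]
orientation: [179.8, 0.0, 83.1]
contact_force: [-1.3, -1.7, 9.5]
gripper_width: 0.0095
grasp_force: 63.7
```

```bash
python3 -m handwheel '[{"tx":0,"ty":1,"tz":0.3,"ax":0,"ay":0,"az":0},{"tx":0,"ty":1,"tz":0.3,"ax":0,"ay":0,"az":0},{"tx":0,"ty":0,"tz":0,"ax":0,"ay":0,"az":0}]';python3 -m handwheel '[{"tx":0,"ty":1,"tz":0.3,"ax":0,"ay":0,"az":0},{"tx":0,"ty":1,"tz":0.3,"ax":0,"ay":0,"az":0},{"tx":0,"ty":0,"tz":0,"ax":0,"ay":0,"az":0}]'
python3 - <<'E'
from h import *
st()
a=imaging.read_camera('scene');b=imaging.read_camera('side')
f=lambda i:cv2.resize(i['frame'][90:265,225:385,::-1],None,fx=2.5,fy=2.5,interpolation=cv2.INTER_CUBIC)
cv2.imwrite('pics/open.png',np.hstack([f(a),f(b)]))
E
```

```text
time_s: 6.68
ee_pos: [0.6551, -0.0275, 0.2678]
orientation: [179.9, 0.0, 83.1]
contact_force: [-7.6, -1.2, 13.0]
gripper_width: 0.0093
grasp_force: 64.2
time_s: 6.93
ee_pos: [0.6553, -0.0275, 0.2677]
orientation: [-179.9, 0.0, 83.1]
contact_force: [-18.8, 0.1, 16.8]
gripper_width: 0.0093
grasp_force: 64.7
t 6.9333 p [ 0.6553 -0.0275  0.2677] rpy [-1.7989e+02  1.0000e-02  8.3090e+01] F [-18.8   0.1  16.8] M [0.05 4.38 0.09] w 0.0093 g 64.73405420780182 q [ -2.4  21.3  31.7 100.5  -0.   94.5]
```

View pics/open.png

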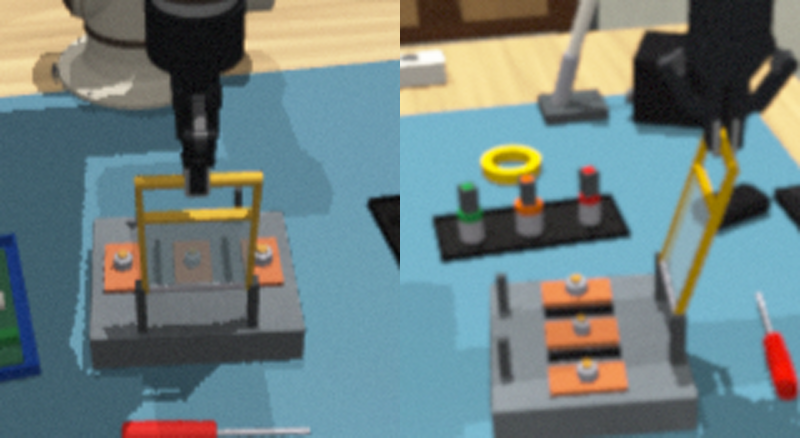

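The guard is leaning back on its open stop, and x stopped advancing at 0.655. I'll relax the push, release, lift and back away to look at the nuts.

```bash
python3 -m handwheel '[{"tx":0,"ty":-2.5,"tz":-1,"ax":0,"ay":0,"az":0},{"tx":0,"ty":0,"tz":0,"ax":0,"ay":0,"az":0}]'; python3 -m handwheel '[{"tx":0,"ty":0,"tz":0,"ax":0,"ay":0,"az":0},{"tx":0,"ty":0,"tz":0,"ax":0,"ay":0,"az":0},{"tx":0,"ty":0,"tz":0,"ax":0,"ay":0,"az":0},{"tx":0,"ty":0,"tz":0,"ax":0,"ay":0,"az":0},{"tx":0,"ty":0,"tz":-15,"ax":0,"ay":0,"az":0},{"tx":0,"ty":0,"tz":-25,"ax":0,"ay":0,"az":0},{"tx":0,"ty":0,"tz":-10,"ax":0,"ay":0,"az":0}]' 0.45
python3 -m handwheel '[{"tx":-10,"ty":-37,"tz":0,"ax":0,"ay":0,"az":0},{"tx":-10,"ty":-37,"tz":0,"ax":0,"ay":0,"az":0},{"tx":-10,"ty":-37,"tz":0,"ax":0,"ay":0,"az":0},{"tx":-10,"ty":-37,"tz":0,"ax":0,"ay":0,"az":0},{"tx":-10,"ty":0,"tz":35,"ax":0,"ay":0,"az":0},{"tx":-5,"ty":0,"tz":35,"ax":0,"ay":0,"az":0},{"tx":0,"ty":0,"tz":35,"ax":0,"ay":0,"az":0},{"tx":0,"ty":0,"tz":0,"ax":0,"ay":0,"az":0},{"tx":0,"ty":0,"tz":0,"ax":0,"ay":0,"az":0}]'
python3 - <<'E'
from h import *
st()
c=imaging.read_camera('wrist')
import pickle;pickle.dump(c,open('w3.pkl','wb'))
P=[proj(c,np.array(x)) for x in((.513,-.082,.06),(.5215,-.009,.06),(.53,.066,.06))];print(np.round(P,1))
f=cv2.resize(c['frame'][0:270,200:520,::-1],None,fx=2.5,fy=2.5,interpolation=cv2.INTER_CUBIC)[:600]
cv2.imwrite('pics/nuts.png',f[:600])
E
```

```text
time_s: 7.2
ee_pos: [0.655, -0.0275, 0.2679]
orientation: [179.9, 0.0, 83.1]
contact_force: [-3.8, -1.3, 10.8]
gripper_width: 0.0094
grasp_force: 63.6
time_s: 7.78
ee_pos: [0.6553, -0.0272, 0.318]
orientation: [179.9, -0.0, 83.1]
contact_force: [-0.2, 0.3, 1.0]
gripper_width: 0.0383
grasp_force: 0.0
time_s: 8.53
ee_pos: [0.5009, -0.064, 0.21]
orientation: [-179.8, -0.0, 83.1]
contact_force: [-0.5, 0.3, 1.4]
gripper_width: 0.0384
grasp_force: 0.0
t 8.5333 p [ 0.5009 -0.064   0.21  ] rpy [-1.7982e+02 -1.0000e-02  8.3100e+01] F [-0.5  0.3  1.4] M [-0.02 -0.03  0.02] w 0.0384 g 0.0 q [-7.3 -1.6 -1.  90.9  0.  89.6]
[[329.4 207.2]
 [330.1 133.6]
 [330.6  44.9]]
```

View pics/nuts.png

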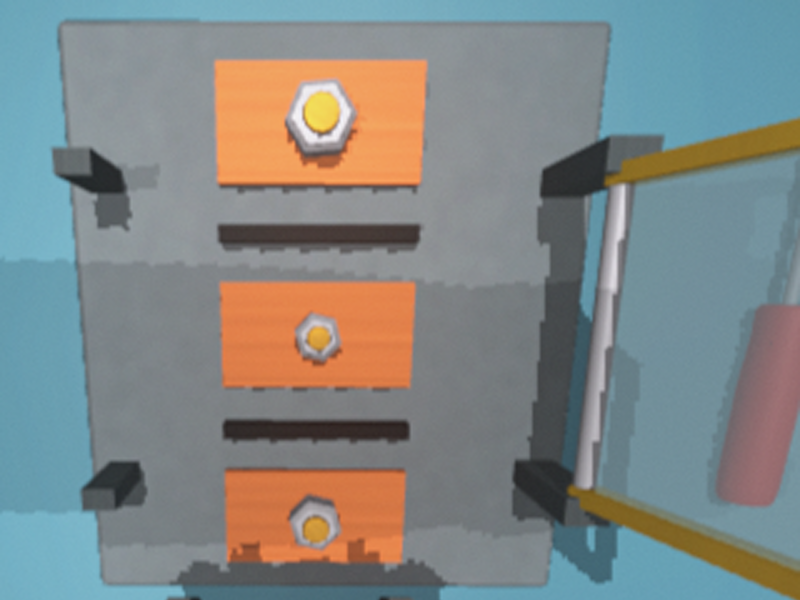

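The guard has stayed open. The nuts sit at (322,115), (318,338) and (315,523) in the crop. Against the copper widths, the middle nut is clearly the smallest, about 16 mm, so the small red socket should be the one. Next I'll go and look at it.

```bash
python3 -m handwheel '[{"tx":37.5,"ty":0,"tz":0,"ax":0,"ay":0,"az":0},{"tx":37.5,"ty":0,"tz":0,"ax":0,"ay":0,"az":0},{"tx":37.5,"ty":0,"tz":0,"ax":0,"ay":0,"az":0},{"tx":37.5,"ty":0,"tz":0,"ax":0,"ay":0,"az":0},{"tx":37.5,"ty":0,"tz":0,"ax":0,"ay":0,"az":0},{"tx":37.5,"ty":0,"tz":0,"ax":0,"ay":0,"az":0},{"tx":37.5,"ty":0,"tz":-5,"ax":0,"ay":0,"az":0},{"tx":32,"ty":20,"tz":-5,"ax":0,"ay":0,"az":0},{"tx":0,"ty":15,"tz":0,"ax":0,"ay":0,"az":-5},{"tx":0,"ty":0,"tz":0,"ax":0,"ay":0,"az":-5},{"tx":0,"ty":0,"tz":0,"ax":0,"ay":0,"az":0},{"tx":0,"ty":0,"tz":0,"ax":0,"ay":0,"az":0}]'
python3 - <<'E'
from h import *
import pickle
c=pickle.load(open('w3.pkl','rb'))
A=lambda x,y:((x+.5)/2.5+200-.5,(y+.5)/2.5-.5)
for n,p,z in(('mid stud',(318,337.5),.0685),('+y stud',(321,112),.0685),('-y stud',(315.5,528),.0685),('mid nut',(318.5,338),.064)):print(n,ray(c,A(*p),z).round(4))
st();c=imaging.read_camera('wrist');pickle.dump(c,open('w4.pkl','wb'))
p=proj(c,np.array([.587,.286,.078]));print(p)
x,y=int(p[0])-60,max(int(p[1])-60,0);print(x,y)
cv2.imwrite('pics/red.png',cv2.resize(c['frame'][y:y+120,x-20:x+140,::-1],None,fx=5,fy=5,interpolation=cv2.INTER_CUBIC))
E
```

```text
time_s: 9.58
ee_pos: [0.5727, 0.2247, 0.2228]
orientation: [179.9, -0.1, 93.0]
contact_force: [-0.6, 0.1, -0.2]
gripper_width: 0.0383
grasp_force: 0.0
mid stud [ 0.5181 -0.0092  0.0685]
+y stud [0.5273 0.0648 0.0685]
-y stud [ 0.509  -0.0827  0.0685]
mid nut [ 0.5184 -0.0096  0.064 ]
t 9.5833 p [0.5727 0.2247 0.2228] rpy [ 1.7986e+02 -5.0000e-02  9.2970e+01] F [-0.6  0.1 -0.2] M [ 0.   -0.02  0.04] w 0.0383 g 0.0 q [ 21.4  13.5  16.9  93.2   0.  108.4]
[333.49402909 130.10691898]
273 70
```

View pics/red.png

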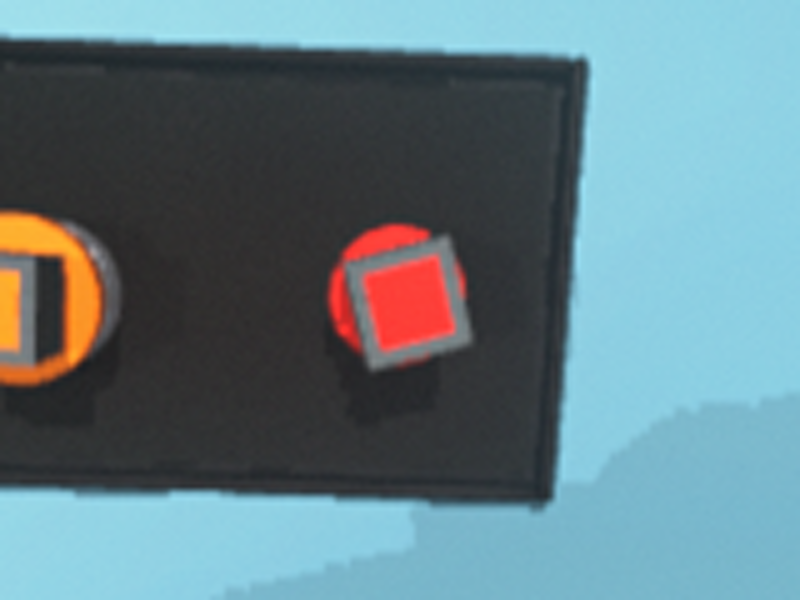

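The small socket's top has corners at (345,265), (450,237), (472,343) and (372,370), so it is turned about 15° ccw relative to the tray.

```bash
python3 - <<'E'
from h import *
import pickle
c=pickle.load(open('w4.pkl','rb'))
A=lambda x,y:((x+.5)/5+253-.5,(y+.5)/5+70-.5)
P=np.array([ray(c,A(*p),.078) for p in((345,265),(450,237),(472,343),(372,370))])
print(P.round(4),P.mean(0).round(4))
e=P[[1,2,3,0]]-P;print(np.degrees(np.arctan2(e[:,1],e[:,0])),np.linalg.norm(e,axis=1))
m=P.mean(0);s=sensors.sense();y=round(float(np.mean(np.mod(np.degrees(np.arctan2(e[:,1],e[:,0])),90))),1)
delta([m[0],m[1],.062],[180,0,90+y])
E
```

```text
[[0.5756 0.2922 0.078 ]
 [0.5945 0.2981 0.078 ]
 [0.6002 0.2793 0.078 ]
 [0.5817 0.2734 0.078 ]] [0.588  0.2857 0.078 ]
[  17.34949481  -73.36899694 -162.17854178  108.19499247] [0.01988176 0.01961052 0.01934477 0.01977048]
shift mm (tool now) [ 60.4  18.3 160.7] rotvec [  0.13  -0.03 -14.57]
```

```bash
python3 -m handwheel '[{"tx":30,"ty":9,"tz":10,"ax":0,"ay":0,"az":0},{"tx":30.4,"ty":9.3,"tz":10,"ax":0,"ay":0,"az":0},{"tx":0,"ty":0,"tz":20,"ax":0,"ay":0,"az":-7},{"tx":0,"ty":0,"tz":20,"ax":0,"ay":0,"az":-7},{"tx":0,"ty":0,"tz":30,"ax":0,"ay":0,"az":-0.6},{"tx":0,"ty":0,"tz":30,"ax":0,"ay":0,"az":0},{"tx":0,"ty":0,"tz":25,"ax":0,"ay":0,"az":0},{"tx":0,"ty":0,"tz":12,"ax":0,"ay":0,"az":0},{"tx":0,"ty":0,"tz":0,"ax":0,"ay":0,"az":0},{"tx":0,"ty":0,"tz":0,"ax":0,"ay":0,"az":0},{"tx":0,"ty":0,"tz":0,"ax":0,"ay":0,"az":0}]'
python3 -c "
from h import *
st();delta([.588,.2857,.066],[180,0,107.5])"
```

```text
time_s: 10.55
ee_pos: [0.5879, 0.2857, 0.0662]
orientation: [179.8, -0.0, 107.7]
contact_force: [-0.1, -1.1, -0.4]
gripper_width: 0.0386
grasp_force: 0.0
t 10.55 p [0.5879 0.2857 0.0662] rpy [ 1.7983e+02 -3.0000e-02  1.0766e+02] F [-0.1 -1.1 -0.4] M [0.01 0.   0.05] w 0.0386 g 0.0 q [25.9 19.2  6.6 77.2  0.  98.3]
shift mm (tool now) [-0.   0.1  0.2] rotvec [ 0.17 -0.03  0.16]
```

```bash
python3 -m handwheel '[{"tx":0,"ty":0,"tz":0,"ax":0,"ay":0,"az":0},{"tx":0,"ty":0,"tz":0,"ax":0,"ay":0,"az":0},{"tx":0,"ty":0,"tz":0,"ax":0,"ay":0,"az":0},{"tx":0,"ty":0,"tz":0,"ax":0,"ay":0,"az":0},{"tx":0,"ty":0,"tz":0,"ax":0,"ay":0,"az":0}]' 0; python3 -c "
from h import *
st()"
python3 -m handwheel '[{"tx":0,"ty":0,"tz":0,"ax":0,"ay":0,"az":0},{"tx":0,"ty":0,"tz":0,"ax":0,"ay":0,"az":0},{"tx":0,"ty":0,"tz":0,"ax":0,"ay":0,"az":0},{"tx":0,"ty":0,"tz":0,"ax":0,"ay":0,"az":0},{"tx":0,"ty":0,"tz":0,"ax":0,"ay":0,"az":0}]' 0.45
python3 -m handwheel '[{"tx":0,"ty":0,"tz":0,"ax":0,"ay":0,"az":7.1},{"tx":0,"ty":0,"tz":0,"ax":0,"ay":0,"az":7.1},{"tx":0,"ty":0,"tz":0,"ax":0,"ay":0,"az":7.1},{"tx":0,"ty":0,"tz":0,"ax":0,"ay":0,"az":7.1},{"tx":0,"ty":0,"tz":0,"ax":0,"ay":0,"az":7.1},{"tx":0,"ty":0,"tz":0,"ax":0,"ay":0,"az":7.1},{"tx":0,"ty":0,"tz":0,"ax":0,"ay":0,"az":7.1},{"tx":0,"ty":0,"tz":0,"ax":0,"ay":0,"az":7.1},{"tx":0,"ty":0,"tz":0,"ax":0,"ay":0,"az":7.1},{"tx":0,"ty":0,"tz":0,"ax":0,"ay":0,"az":7.1},{"tx":0,"ty":0,"tz":0,"ax":0,"ay":0,"az":7.1},{"tx":0,"ty":0,"tz":0,"ax":0,"ay":0,"az":7.1}]'
python3 -m handwheel '[{"tx":0,"ty":0,"tz":0,"ax":0,"ay":0,"az":4.8},{"tx":0,"ty":0,"tz":0,"ax":0,"ay":0,"az":0},{"tx":0,"ty":0,"tz":0,"ax":0,"ay":0,"az":0}]'
python3 -c "
from h import *
st()"
```

```text
time_s: 10.97
ee_pos: [0.5878, 0.2858, 0.066]
orientation: [179.8, -0.0, 107.7]
contact_force: [-0.7, -0.4, 5.4]
gripper_width: 0.0192
grasp_force: 58.7
t 10.9667 p [0.5878 0.2858 0.066 ] rpy [ 1.7983e+02 -2.0000e-02  1.0769e+02] F [-0.7 -0.4  5.4] M [-0.13  0.22 -0.04] w 0.0192 g 58.7275367975235 q [25.9 19.2  6.6 77.2 -0.  98.2]
time_s: 11.38
ee_pos: [0.5869, 0.2854, 0.0636]
orientation: [-180.0, -0.0, 107.7]
contact_force: [0.0, -0.6, -0.3]
gripper_width: 0.0386
grasp_force: 0.0
time_s: 12.38
ee_pos: [0.5929, 0.2722, 0.0636]
orientation: [-179.2, 0.0, 24.3]
contact_force: [-0.1, 0.5, 0.3]
gripper_width: 0.0385
grasp_force: 0.3
time_s: 12.63
ee_pos: [0.603, 0.2477, 0.064]
orientation: [-178.3, 0.1, 21.7]
contact_force: [1.2, -1.4, 4.1]
gripper_width: 0.0387
grasp_force: 1.9
t 12.6333 p [0.603  0.2477 0.064 ] rpy [-1.7834e+02  5.0000e-02  2.1710e+01] F [ 1.2 -1.4  4.1] M [-0.19 -0.03 -0.03] w 0.0387 g 1.9306619250710355 q [ 21.7  19.2   6.4  77.2   1.7 179.9]
```

The last joint turns the other way and reached its 180° limit, so the tool drifted. I'll check numerically whether the socket is still upright.

```bash
cat >>h.py <<'E'
def redblobs(c,box):
    x0,y0,x1,y1=box;h=cv2.cvtColor(c['frame'][y0:y1,x0:x1],cv2.COLOR_RGB2HSV).astype(int)
    m=(((h[...,0]<6)|(h[...,0]>172))&(h[...,1]>150)&(h[...,2]>60)).astype(np.uint8)
    n,_,s,ce=cv2.connectedComponentsWithStats(m,connectivity=8)
    return [(int(s[i,4]),(ce[i]+[x0,y0]).round(1).tolist(),s[i,:4].tolist()) for i in range(1,n) if s[i,4]>3]
E
python3 - <<'E'
from h import *
import pickle
a=imaging.read_camera('scene');b=imaging.read_camera('side');w=imaging.read_camera('wrist')
pickle.dump((a,b,w),open('d.pkl','wb'))
for c,n in((a,'scene'),(b,'side')):
    q=proj(c,np.array([.595,.265,.06]));x,y=q.astype(int);print(n,q.round(),redblobs(c,(x-35,y-30,x+35,y+30)))
for n,i in(('scene',a),('side',b)):
    o=cv2.cvtColor(cv2.imread(f'pics/{n}0.png'),cv2.COLOR_BGR2RGB)
    q=proj(i,np.array([.588,.286,.06]));x,y=q.astype(int);print('was',redblobs({'frame':o},(x-35,y-30,x+35,y+30)))
print('wrist',redblobs(w,(0,0,640,400)))
f=lambda i,s:cv2.resize(i,s,interpolation=cv2.INTER_CUBIC)
def crop(c,X,h=30,wd=40):
    x,y=proj(c,np.array(X)).astype(int);return f(c['frame'][y-h:y+h,x-wd:x+wd],(400,300))
im=np.vstack([np.hstack([crop(a,[.595,.265,.06]),crop(b,[.595,.265,.06])]),np.hstack([f(w['frame'][100:400,120:520],(400,300)),np.zeros((300,400,3),np.uint8)])])
cv2.imwrite('pics/drag.png',im[:,:,::-1])
E
```

```text
scene [408. 198.] [(15, [402.3, 202.0], [28, 32, 4, 7]), (31, [408.5, 207.2], [30, 34, 9, 11])]
side [304. 165.] [(19, [304.4, 173.4], [33, 35, 7, 7])]
was [(22, [415.7, 190.1], [34, 23, 7, 5]), (41, [413.1, 202.8], [29, 35, 11, 6])]
was [(8, [299.8, 157.8], [33, 25, 4, 3]), (25, [300.3, 169.4], [31, 36, 9, 4])]
wrist [(551, [285.8, 229.7], [269, 216, 43, 47]), (591, [338.0, 262.6], [327, 247, 23, 33])]
```

View pics/drag.png

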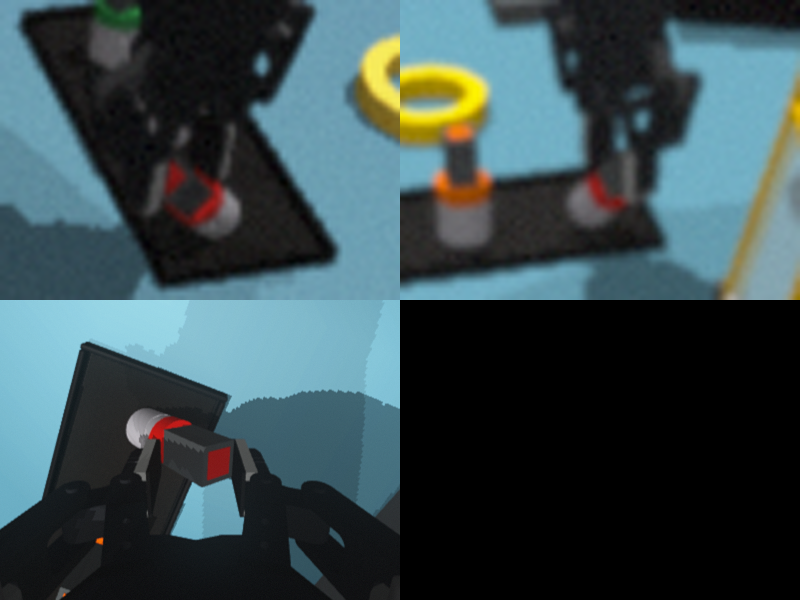

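The socket is tipped but caught diagonally between the fingers, with the barrel by the left finger and the top by the right one. It is still over the tray. Closing should square it to the pads, so I'll do that in steps.

```bash
python3 -m handwheel '[{"tx":0,"ty":0,"tz":0,"ax":0,"ay":0,"az":0},{"tx":0,"ty":0,"tz":0,"ax":0,"ay":0,"az":0},{"tx":0,"ty":0,"tz":0,"ax":0,"ay":0,"az":0}]' 0.32; python3 -m handwheel '[{"tx":0,"ty":0,"tz":0,"ax":0,"ay":0,"az":0},{"tx":0,"ty":0,"tz":0,"ax":0,"ay":0,"az":0},{"tx":0,"ty":0,"tz":0,"ax":0,"ay":0,"az":0},{"tx":0,"ty":0,"tz":0,"ax":0,"ay":0,"az":0},{"tx":0,"ty":0,"tz":0,"ax":0,"ay":0,"az":0}]' 0
python3 - <<'E'
from h import *
import pickle
st()
a=imaging.read_camera('scene');b=imaging.read_camera('side');w=imaging.read_camera('wrist')
pickle.dump((a,b,w),open('d.pkl','wb'))
for c,n in((a,'scene'),(b,'side')):
    q=proj(c,np.array([.595,.265,.06]));x,y=q.astype(int);print(n,q.round(),redblobs(c,(x-35,y-30,x+35,y+30)))
B=redblobs(w,(0,0,640,400));print('wrist',B)
E
```

```text
time_s: 13.03
ee_pos: [0.6031, 0.2506, 0.0667]
orientation: [-178.2, -0.2, 21.9]
contact_force: [-1.1, -0.5, 16.8]
gripper_width: 0.0299
grasp_force: 53.1
time_s: 13.45
ee_pos: [0.6031, 0.2506, 0.0667]
orientation: [-178.3, -0.2, 21.9]
contact_force: [-0.7, -0.6, 16.2]
gripper_width: 0.0296
grasp_force: 53.0
t 13.45 p [0.6031 0.2506 0.0667] rpy [-178.26   -0.19   21.9 ] F [-0.7 -0.6 16.2] M [0.4  0.47 0.01] w 0.0296 g 53.044540558476 q [ 21.8  19.1   6.5  77.2   1.7 179.9]
scene [408. 198.] [(12, [404.8, 200.6], [31, 32, 3, 5]), (30, [408.6, 207.7], [30, 36, 10, 8])]
side [304. 165.] [(24, [304.0, 172.8], [32, 34, 8, 7])]
wrist [(478, [284.3, 227.8], [268, 217, 43, 31]), (630, [332.9, 262.2], [322, 246, 24, 34])]
```

```bash
python3 -m handwheel '[{"tx":0,"ty":0,"tz":-2,"ax":0,"ay":0,"az":0},{"tx":0,"ty":0,"tz":-2,"ax":0,"ay":0,"az":0},{"tx":0,"ty":0,"tz":-2,"ax":0,"ay":0,"az":0},{"tx":0,"ty":0,"tz":-2,"ax":0,"ay":0,"az":0},{"tx":0,"ty":0,"tz":-2,"ax":0,"ay":0,"az":0},{"tx":0,"ty":0,"tz":0,"ax":0,"ay":0,"az":0}]'
python3 - <<'E'
from h import *
import pickle
st()
a=imaging.read_camera('scene');b=imaging.read_camera('side');w=imaging.read_camera('wrist')
pickle.dump((a,b,w),open('d.pkl','wb'))
for c,n in((a,'scene'),(b,'side')):
    q=proj(c,np.array([.595,.265,.06]));x,y=q.astype(int);print(n,q.round(),redblobs(c,(x-35,y-30,x+35,y+30)))
B=redblobs(w,(0,0,640,400));print('wrist',B)
E
```

```text
time_s: 14.1
ee_pos: [0.6025, 0.2506, 0.0751]
orientation: [-178.2, -0.1, 21.9]
contact_force: [-0.3, 1.5, 8.6]
gripper_width: 0.0237
grasp_force: 54.4
t 14.1 p [0.6025 0.2506 0.0751] rpy [-1.7823e+02 -5.0000e-02  2.1940e+01] F [-0.3  1.5  8.6] M [ 0.67  0.1  -0.03] w 0.0237 g 54.393759358499665 q [ 21.9  19.    7.3  78.2   1.8 179.9]
scene [408. 198.] [(13, [406.2, 197.7], [32, 29, 4, 5]), (30, [407.2, 207.2], [29, 38, 11, 5])]
side [304. 165.] [(28, [304.5, 172.8], [32, 35, 9, 6])]
wrist [(449, [289.8, 225.7], [274, 215, 41, 32]), (713, [324.2, 261.0], [311, 246, 27, 32])]
```

```bash
python3 -m handwheel '[{"tx":0,"ty":0,"tz":-2,"ax":0,"ay":0,"az":0},{"tx":0,"ty":0,"tz":-2,"ax":0,"ay":0,"az":0},{"tx":0,"ty":0,"tz":-3,"ax":0,"ay":0,"az":0},{"tx":0,"ty":0,"tz":-3,"ax":0,"ay":0,"az":0},{"tx":0,"ty":0,"tz":-3,"ax":0,"ay":0,"az":0},{"tx":0,"ty":0,"tz":-3,"ax":0,"ay":0,"az":0},{"tx":0,"ty":0,"tz":-3,"ax":0,"ay":0,"az":0},{"tx":0,"ty":0,"tz":0,"ax":0,"ay":0,"az":0}]'
python3 - <<'E'
from h import *
import pickle
st()
a=imaging.read_camera('scene');b=imaging.read_camera('side');w=imaging.read_camera('wrist')
pickle.dump((a,b,w),open('d.pkl','wb'))
for c,n in((a,'scene'),(b,'side')):
    q=proj(c,np.array([.595,.265,.06]));x,y=q.astype(int);print(n,q.round(),redblobs(c,(x-35,y-35,x+35,y+30)))
print('wrist',redblobs(w,(0,0,640,400)))
E
```

```text
time_s: 14.92
ee_pos: [0.6028, 0.2481, 0.0932]
orientation: [-178.3, 0.1, 21.8]
contact_force: [-0.1, -0.6, -1.7]
gripper_width: 0.0203
grasp_force: 54.9
t 14.9167 p [0.6028 0.2481 0.0932] rpy [-1.7833e+02  6.0000e-02  2.1810e+01] F [-0.1 -0.6 -1.7] M [-0.09 -0.05 -0.01] w 0.0203 g 54.86675434280187 q [ 21.7  18.7   9.   80.3   1.7 179.9]
scene [408. 198.] [(11, [406.7, 192.7], [33, 29, 3, 5]), (37, [405.1, 203.6], [27, 39, 11, 6])]
side [304. 165.] [(19, [305.4, 169.9], [33, 38, 8, 4])]
wrist [(357, [298.5, 223.1], [282, 214, 39, 27]), (725, [319.0, 259.5], [306, 245, 27, 30])]
```

```bash
cat >pose.py <<'E'
from h import *
def mark(c,nearest):
    h=cv2.cvtColor(c['frame'],cv2.COLOR_RGB2HSV).astype(int)
    m=(((h[...,0]<6)|(h[...,0]>172))&(h[...,1]>150)&(h[...,2]>60)).astype(np.uint8)
    n,l,s,ce=cv2.connectedComponentsWithStats(m)
    i=min((k for k in range(1,n) if s[k,4]>100),key=lambda k:np.linalg.norm(ce[k]-nearest))
    k=max(cv2.findContours((l==i).astype(np.uint8),cv2.RETR_EXTERNAL,cv2.CHAIN_APPROX_NONE)[0],key=len)
    q=cv2.minAreaRect(k);return ce[i],s[i,4],cv2.approxPolyDP(cv2.convexHull(k),3.0,True)[:,0].tolist(),q
def pnp(c,Q,s):
    Q=np.array(Q,float);o=np.argsort(np.arctan2(*(Q-Q.mean(0)).T[::-1]));Q=Q[o]
    Q+= .5*np.sign(Q-Q.mean(0))
    O=np.array([[-1,-1,0],[1,-1,0],[1,1,0],[-1,1,0]],float)*s/2
    n,rv,tv,er=cv2.solvePnPGeneric(O,Q,np.array(c['camera_matrix']),None,flags=cv2.SOLVEPNP_IPPE)
    R=np.array(c['R'])
    for r,t,e in zip(rv,tv,er):
        W=R.T@cv2.Rodrigues(r)[0];print(' centre',(R.T@(t[:,0]-c['t'])).round(4),'axis',(-W[:,2]).round(3),'edge yaw',np.degrees(np.arctan2(W[1,0],W[0,0])).round(1),'err',e.round(2))
E
python3 - <<'E'
from pose import *
import pickle
c=pickle.load(open('w4.pkl','rb'));p=mark(c,(333,130));print(p)
Z=[np.linalg.norm(ray(c,a,.078)-ray(c,b,.078)) for a,b in zip(p[2],p[2][1:]+p[2][:1])];print(np.round(Z,4))
if len(p[2])==4:pnp(c,p[2],.0155)
w=pickle.load(open('d.pkl','rb'))[2];p=mark(w,(319,259));print(p)
if len(p[2])==4:pnp(w,p[2],.0155)
E
```

```text
(array([334.26180258, 130.24463519]), np.int32(233), [[340, 122], [343, 135], [329, 139], [326, 125]], ((334.32354736328125, 130.29412841796875), (15.279744148254395, 15.037208557128906), 75.96376037597656))
[0.0121 0.0135 0.013  0.0132]
 centre [0.5896 0.285  0.0539] axis [-0.15   0.357  0.922] edge yaw 15.9 err [0.19]
 centre [0.5897 0.2849 0.054 ] axis [ 0.015 -0.283  0.959] edge yaw 15.9 err [0.22]
(array([318.99172414, 259.48275862]), np.int32(725), [[332, 245], [332, 271], [307, 274], [306, 248]], ((319.0, 259.5), (29.0, 26.0), 90.0))
 centre [0.6    0.2446 0.0765] axis [ 0.284 -0.225  0.932] edge yaw -70.3 err [0.18]
 centre [0.6002 0.2449 0.0766] axis [0.527 0.525 0.668] edge yaw -54.6 err [0.42]
```

```bash
cat >>pose.py <<'E'
from scipy.optimize import least_squares
def fit(c,Q,s=.014,free=3):
    S=sensors.sense();Rt=Ro.from_euler('xyz',S['orientation'],degrees=True);Q=np.array(Q,float);Q=Q+.5*np.sign(Q-Q.mean(0))
    O=np.array([[-1,-1,0],[1,-1,0],[1,1,0],[-1,1,0]])*s/2
    def pts(v):
        x,z,b,g,y=np.r_[v,np.zeros(5-len(v))]
        return [proj(c,S['ee_pos']+Rt.apply(np.array([x,y,z])/1e3+Ro.from_euler('zy',[g,b],degrees=True).apply(o))) for o in O]
    def res(v):
        P=np.array(pts(v));D=np.linalg.norm(P[:,None]-Q[None],axis=2);return (P-Q[D.argmin(1)]).ravel()
    for b0 in(-25,0,25):
        r=least_squares(res,[0,-12,b0]+[0]*(free-3));print(' x,z mm, tilt about tool y, yaw, y:',r.x.round(1),'rms',np.sqrt(2*r.cost/8).round(2))
E
python3 - <<'E'
from pose import *
import pickle
w=pickle.load(open('d.pkl','rb'))[2];p=mark(w,(319,259))
fit(w,p[2]);fit(w,p[2],free=5);fit(w,p[2],s=.0145)
E
```

```text
x,z mm, tilt about tool y, yaw, y: [-10.6  13.4  59.1] rms 3.66
 x,z mm, tilt about tool y, yaw, y: [-10.6  13.4  59.1] rms 3.66
 x,z mm, tilt about tool y, yaw, y: [-10.6  13.4  59.1] rms 3.66
 x,z mm, tilt about tool y, yaw, y: [-8.4  9.7 59.1 -0.8  2.7] rms 1.13
 x,z mm, tilt about tool y, yaw, y: [-8.4  9.7 59.1 -0.8  2.7] rms 1.13
 x,z mm, tilt about tool y, yaw, y: [-8.4  9.7 59.1 -0.8  2.7] rms 1.13
 x,z mm, tilt about tool y, yaw, y: [-13.5  18.2  59.1] rms 3.64
 x,z mm, tilt about tool y, yaw, y: [-13.5  18.2  59.1] rms 3.64
 x,z mm, tilt about tool y, yaw, y: [-13.5  18.2  59.1] rms 3.64
```

```bash
python3 - <<'E'
from pose import *
import pickle
a,b,w=pickle.load(open('d.pkl','rb'));p=mark(w,(319,259))
S=sensors.sense();Rt=Ro.from_euler('xyz',S['orientation'],degrees=True)
pnp(w,p[2],.014)
cam=-np.array(w['R']).T@w['t'];print('cam in tool mm',Rt.inv().apply(cam-S['ee_pos'])*1e3)
def pr(x,z,beta): # mark centre & band centre, axis leaning +x by beta
    u=np.array([np.sin(np.radians(beta)),0,-np.cos(np.radians(beta))])
    m=np.array([x,0,z])/1e3
    return [proj(w,S['ee_pos']+Rt.apply(v)).round(0).tolist() for v in(m,m-u*.034,m-u*.074)]
for be in(-40,-20,0,20,40):print(be,pr(0,-12,be),pr(0,0,be))
f=lambda i,s:cv2.resize(i,s,interpolation=cv2.INTER_CUBIC)
def crop(c,X,h=30,wd=40):
    x,y=proj(c,np.array(X)).astype(int);return f(c['frame'][y-h:y+h,x-wd:x+wd],(400,300))
cv2.imwrite('pics/grip.png',np.vstack([np.hstack([crop(a,[.6,.25,.08]),crop(b,[.6,.25,.08])]),np.hstack([f(w['frame'][160:310,220:420],(400,300)),f(w['frame'][200:290,260:380],(400,300))])])[:,:,::-1])
E
```

```text
centre [0.607  0.2471 0.0903] axis [ 0.284 -0.225  0.932] edge yaw -70.3 err [0.18]
 centre [0.6071 0.2474 0.0903] axis [0.527 0.525 0.668] edge yaw -54.6 err [0.42]
cam in tool mm [  72.50470536    0.50255772 -125.92547641]
-40 [[314.0, 282.0], [314.0, 218.0], [315.0, 160.0]] [[314.0, 268.0], [315.0, 210.0], [315.0, 157.0]]
-20 [[314.0, 282.0], [315.0, 231.0], [315.0, 191.0]] [[314.0, 268.0], [315.0, 224.0], [315.0, 186.0]]
0 [[314.0, 282.0], [315.0, 249.0], [315.0, 224.0]] [[314.0, 268.0], [315.0, 240.0], [315.0, 218.0]]
20 [[314.0, 282.0], [315.0, 269.0], [315.0, 259.0]] [[314.0, 268.0], [315.0, 259.0], [315.0, 251.0]]
40 [[314.0, 282.0], [315.0, 290.0], [315.0, 296.0]] [[314.0, 268.0], [315.0, 278.0], [315.0, 286.0]]
```

View pics/grip.png

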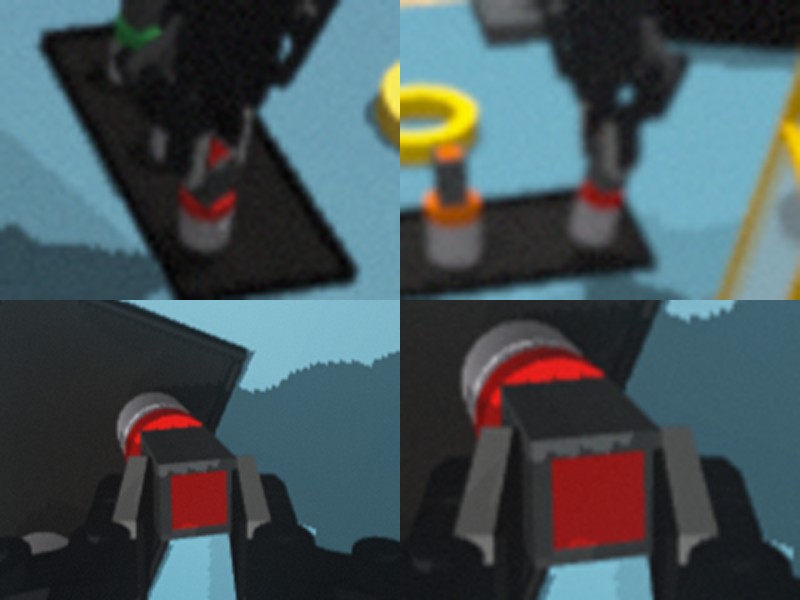

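The socket now hangs nearly upright, leaning about 10° about tool x, and is clear of the tray floor. I'll carry it back to its place, lower it to contact, and let it stand up.

```bash
python3 -m handwheel '[{"tx":0,"ty":0,"tz":-4,"ax":0,"ay":0,"az":-3},{"tx":0,"ty":0,"tz":-4,"ax":0,"ay":0,"az":0},{"tx":1,"ty":-10,"tz":0,"ax":0,"ay":0,"az":0},{"tx":1,"ty":-10,"tz":0,"ax":0,"ay":0,"az":0},{"tx":0,"ty":-10,"tz":0,"ax":0,"ay":0,"az":0},{"tx":0,"ty":-8,"tz":0,"ax":0,"ay":0,"az":0},{"tx":0,"ty":0,"tz":0,"ax":0,"ay":0,"az":0},{"tx":0,"ty":0,"tz":0,"ax":0,"ay":0,"az":0}]'
python3 - <<'E'
from pose import *
st();w=imaging.read_camera('wrist');p=mark(w,(319,259));print(p[:3])
if len(p[2])==4:pnp(w,p[2],.014)
b=imaging.read_camera('side');x,y=proj(b,np.array([.59,.286,.06])).astype(int);print(redblobs(b,(x-35,y-35,x+35,y+30)))
E
```

```text
time_s: 15.73
ee_pos: [0.5887, 0.2829, 0.1016]
orientation: [-178.3, 0.0, 25.0]
contact_force: [0.2, 0.0, -1.7]
gripper_width: 0.0204
grasp_force: 55.0
t 15.7333 p [0.5887 0.2829 0.1016] rpy [-1.7827e+02  2.0000e-02  2.4980e+01] F [ 0.2  0.  -1.7] M [-0.07 -0.05 -0.02] w 0.0204 g 55.006945012137294 q [ 25.   18.7   9.9  81.2   1.7 180. ]
(array([318.98772169, 259.50341064]), np.int32(733), [[332, 245], [332, 271], [306, 274], [305, 249]])
 centre [0.5943 0.283  0.1024] axis [ 0.183 -0.219  0.958] edge yaw -64.9 err [0.28]
 centre [0.5944 0.2833 0.1024] axis [0.589 0.548 0.595] edge yaw -52.4 err [0.48]
[(14, [298.7, 162.9], [30, 34, 6, 4])]
```

```bash
python3 -m handwheel '[{"tx":0,"ty":0,"tz":0,"ax":0,"ay":0,"az":-5},{"tx":0,"ty":0,"tz":0,"ax":-6,"ay":0,"az":0},{"tx":0,"ty":0,"tz":0,"ax":-6,"ay":0,"az":0},{"tx":0,"ty":0,"tz":0,"ax":0,"ay":0,"az":0},{"tx":0,"ty":0,"tz":0,"ax":0,"ay":0,"az":0}]'
python3 - <<'E'
from pose import *
st();w=imaging.read_camera('wrist');p=mark(w,(319,259));print(p[:3])
if len(p[2])==4:pnp(w,p[2],.014)
a=imaging.read_camera('scene');b=imaging.read_camera('side')
for c in(a,b):
  x,y=proj(c,np.array([.59,.286,.06])).astype(int);print(redblobs(c,(x-35,y-35,x+35,y+30)))
E
```

```text
time_s: 16.25
ee_pos: [0.5885, 0.2829, 0.1015]
orientation: [169.8, -0.1, 30.0]
contact_force: [0.1, -0.0, -1.5]
gripper_width: 0.0192
grasp_force: 56.4
t 16.25 p [0.5885 0.2829 0.1015] rpy [ 1.6984e+02 -1.3000e-01  2.9960e+01] F [ 0.1 -0.  -1.5] M [0.17 0.1  0.02] w 0.0192 g 56.41486179549247 q [ 29.8  18.4   9.   80.5 -10.2 179.9]
(array([317.44444444, 258.78968254]), np.int32(756), [[330, 245], [331, 270], [305, 273], [304, 247]])
 centre [0.5923 0.2825 0.0978] axis [0.138 0.086 0.987] edge yaw -59.6 err [0.12]
 centre [0.5925 0.2827 0.0977] axis [0.468 0.615 0.634] edge yaw -50.8 err [0.32]
[(7, [419.0, 186.0], [39, 25, 3, 3]), (41, [412.5, 197.9], [29, 35, 11, 6])]
[(18, [301.5, 164.0], [33, 36, 6, 3])]
```

```bash
python3 -m handwheel '[{"tx":0,"ty":0,"tz":0,"ax":5,"ay":0,"az":0},{"tx":0,"ty":0,"tz":0,"ax":5.2,"ay":0,"az":0},{"tx":0,"ty":0,"tz":0,"ax":0,"ay":0,"az":0},{"tx":0,"ty":0,"tz":0,"ax":0,"ay":0,"az":0}]'
python3 - <<'E'
from pose import *
st();w=imaging.read_camera('wrist');p=mark(w,(319,259));print(p[:3])
if len(p[2])==4:pnp(w,p[2],.014)
print(redblobs(w,(200,150,450,300)))
a=imaging.read_camera('scene');b=imaging.read_camera('side')
for c in(a,b):
  x,y=proj(c,np.array([.59,.286,.06])).astype(int);print(redblobs(c,(x-35,y-35,x+35,y+30)))
E
```

```text
time_s: 16.73
ee_pos: [0.59, 0.2804, 0.1019]
orientation: [179.9, -0.2, 29.7]
contact_force: [0.1, -0.4, -0.8]
gripper_width: 0.0188
grasp_force: 56.8
t 16.7333 p [0.59   0.2804 0.1019] rpy [ 1.7985e+02 -1.6000e-01  2.9740e+01] F [ 0.1 -0.4 -0.8] M [-0.03 -0.03  0.  ] w 0.0188 g 56.82840529829264 q [ 2.550e+01  1.860e+01  9.700e+00  8.100e+01 -1.000e-01  1.757e+02]
(array([317.47082228, 258.82360743]), np.int32(754), [[330, 245], [331, 270], [305, 273], [304, 247]])
 centre [0.5935 0.2806 0.0979] axis [ 0.223 -0.063  0.973] edge yaw -59.7 err [0.12]
 centre [0.5937 0.2808 0.0979] axis [0.527 0.514 0.677] edge yaw -51.3 err [0.32]
[(346, [302.3, 222.4], [86, 64, 38, 24]), (754, [317.5, 258.8], [104, 95, 28, 29])]
[(5, [418.4, 185.8], [39, 25, 2, 3]), (38, [414.0, 197.2], [30, 35, 11, 5])]
[(19, [299.7, 163.6], [31, 35, 7, 4])]
```

```bash
python3 -m handwheel '[{"tx":0,"ty":0,"tz":6,"ax":0,"ay":0,"az":0},{"tx":0,"ty":0,"tz":5,"ax":0,"ay":0,"az":0},{"tx":0,"ty":0,"tz":2,"ax":0,"ay":0,"az":0},{"tx":0,"ty":0,"tz":0,"ax":0,"ay":0,"az":0}]'; python3 -m handwheel '[{"tx":0,"ty":0,"tz":2,"ax":0,"ay":0,"az":0},{"tx":0,"ty":0,"tz":1,"ax":0,"ay":0,"az":0},{"tx":0,"ty":0,"tz":0,"ax":0,"ay":0,"az":0}]'; python3 -m handwheel '[{"tx":0,"ty":0,"tz":2,"ax":0,"ay":0,"az":0},{"tx":0,"ty":0,"tz":1,"ax":0,"ay":0,"az":0},{"tx":0,"ty":0,"tz":0,"ax":0,"ay":0,"az":0}]'
```

```text
time_s: 17.22
ee_pos: [0.5885, 0.2823, 0.0875]
orientation: [179.9, -0.1, 30.0]
contact_force: [-0.7, -0.4, -2.0]
gripper_width: 0.0192
grasp_force: 56.8
time_s: 17.47
ee_pos: [0.5891, 0.2822, 0.0856]
orientation: [179.9, -0.1, 29.9]
contact_force: [-0.4, 0.1, -1.9]
gripper_width: 0.019
grasp_force: 56.8
time_s: 17.72
ee_pos: [0.5891, 0.2821, 0.0825]
orientation: [179.9, -0.1, 29.9]
contact_force: [0.8, -0.0, -2.1]
gripper_width: 0.0193
grasp_force: 56.8
```

```bash
for i in 1; do python3 -m handwheel '[{"tx":0,"ty":0,"tz":1.5,"ax":0,"ay":0,"az":0},{"tx":0,"ty":0,"tz":1.5,"ax":0,"ay":0,"az":0},{"tx":0,"ty":0,"tz":0,"ax":0,"ay":0,"az":0}]'; python3 -m handwheel '[{"tx":0,"ty":0,"tz":1.5,"ax":0,"ay":0,"az":0},{"tx":0,"ty":0,"tz":1.5,"ax":0,"ay":0,"az":0},{"tx":0,"ty":0,"tz":0,"ax":0,"ay":0,"az":0}]'; python3 -m handwheel '[{"tx":0,"ty":0,"tz":1.5,"ax":0,"ay":0,"az":0},{"tx":0,"ty":0,"tz":0,"ax":0,"ay":0,"az":0}]'; done
```

```text
time_s: 17.97
ee_pos: [0.5897, 0.2824, 0.0811]
orientation: [179.9, -0.3, 29.9]
contact_force: [0.1, -0.8, 4.7]
gripper_width: 0.019
grasp_force: 57.9
time_s: 18.22
ee_pos: [0.5907, 0.2829, 0.0806]
orientation: [179.9, -0.5, 29.9]
contact_force: [-1.8, -0.5, 18.0]
gripper_width: 0.0193
grasp_force: 60.0
time_s: 18.38
ee_pos: [0.5912, 0.2832, 0.0805]
orientation: [179.9, -0.6, 29.9]
contact_force: [-2.3, -0.1, 25.0]
gripper_width: 0.0194
grasp_force: 61.1
```

```bash
python3 -m handwheel '[{"tx":0,"ty":0,"tz":-3,"ax":0,"ay":0,"az":0},{"tx":0,"ty":0,"tz":0,"ax":0,"ay":0,"az":0}]'; python3 -m handwheel '[{"tx":0,"ty":0,"tz":0,"ax":0,"ay":0,"az":0},{"tx":0,"ty":0,"tz":0,"ax":0,"ay":0,"az":0},{"tx":0,"ty":0,"tz":0,"ax":0,"ay":0,"az":0},{"tx":0,"ty":0,"tz":0,"ax":0,"ay":0,"az":0}]' 0.3
python3 - <<'E'
from pose import *
st();w=imaging.read_camera('wrist');print(redblobs(w,(200,150,450,330)))
a=imaging.read_camera('scene');b=imaging.read_camera('side')
for c in(a,b):
  x,y=proj(c,np.array([.59,.286,.06])).astype(int);print(redblobs(c,(x-35,y-35,x+35,y+30)))
for z in(.078,):print(ray(w,mark(w,(318,262))[0],z))
E
```

```text
time_s: 18.55
ee_pos: [0.5901, 0.2826, 0.0809]
orientation: [179.9, -0.4, 29.9]
contact_force: [-0.4, -0.1, 12.5]
gripper_width: 0.019
grasp_force: 58.9
time_s: 18.88
ee_pos: [0.589, 0.2821, 0.0778]
orientation: [179.9, -0.1, 29.9]
contact_force: [0.2, -0.0, 0.2]
gripper_width: 0.0256
grasp_force: 0.1
t 18.8833 p [0.589  0.2821 0.0778] rpy [ 1.7993e+02 -1.1000e-01  2.9940e+01] F [ 0.2 -0.   0.2] M [0.05 0.08 0.01] w 0.0256 g 0.07520285478676669 q [ 2.560e+01  1.900e+01  7.600e+00  7.850e+01 -1.000e-01  1.757e+02]
[(372, [303.2, 225.5], [85, 68, 39, 21]), (14, [326.9, 233.0], [125, 79, 5, 10]), (743, [314.5, 270.0], [101, 106, 29, 29])]
[(4, [416.5, 191.0], [37, 30, 2, 3]), (38, [413.1, 202.1], [29, 40, 11, 5])]
[(5, [299.4, 157.2], [33, 29, 2, 3]), (23, [299.7, 169.5], [30, 41, 9, 4])]
[0.58824298 0.28164888 0.078     ]
```

Upright again: the mark and band pixels match the original standing view. I'll lift, turn to the 90°-rotated grasp and re-measure from above.

```bash
python3 -m handwheel '[{"tx":0,"ty":0,"tz":0,"ax":0,"ay":0,"az":0},{"tx":0,"ty":0,"tz":0,"ax":0,"ay":0,"az":0},{"tx":0,"ty":0,"tz":-10,"ax":0,"ay":0,"az":0},{"tx":0,"ty":0,"tz":-20,"ax":0,"ay":0,"az":0},{"tx":0,"ty":0,"tz":-40,"ax":0,"ay":0,"az":0},{"tx":0,"ty":0,"tz":-40,"ax":0,"ay":0,"az":-7},{"tx":0,"ty":0,"tz":-30,"ax":0,"ay":0,"az":-7},{"tx":0,"ty":0,"tz":0,"ax":0,"ay":0,"az":-7},{"tx":0,"ty":0,"tz":0,"ax":0,"ay":0,"az":-7},{"tx":0,"ty":0,"tz":0,"ax":0,"ay":0,"az":-7},{"tx":0,"ty":0,"tz":0,"ax":0,"ay":0,"az":-7},{"tx":0,"ty":0,"tz":0,"ax":0,"ay":0,"az":-7}]' 0.45; python3 -m handwheel '[{"tx":0,"ty":0,"tz":0,"ax":0,"ay":0,"az":-7},{"tx":0,"ty":0,"tz":0,"ax":0,"ay":0,"az":-7},{"tx":0,"ty":0,"tz":0,"ax":0,"ay":0,"az":-7},{"tx":0,"ty":0,"tz":0,"ax":0,"ay":0,"az":-7},{"tx":-30,"ty":0,"tz":0,"ax":0,"ay":0,"az":-7},{"tx":-30,"ty":0,"tz":0,"ax":0,"ay":0,"az":-6},{"tx":0,"ty":0,"tz":0,"ax":0,"ay":0,"az":0},{"tx":0,"ty":0,"tz":0,"ax":0,"ay":0,"az":0}]'
python3 - <<'E'
from pose import *
import pickle
st();w=imaging.read_camera('wrist');pickle.dump(w,open('w5.pkl','wb'));q=proj(w,np.array([.588,.283,.078]));print(q);p=mark(w,q);print(p)
print(redblobs(w,(int(q[0])-40,max(int(q[1])-40,0),int(q[0])+40,int(q[1])+40)))
m=ray(w,p[0],.078);print(m)
P=np.array([ray(w,x,.078) for x in p[2]]);e=np.roll(P,-1,0)-P;print(np.degrees(np.arctan2(e[:,1],e[:,0])).round(1))
E
```

```text
time_s: 20.03
ee_pos: [0.5888, 0.2821, 0.2193]
orientation: [179.8, -0.1, 79.3]
contact_force: [-1.5, -0.0, -0.7]
gripper_width: 0.0382
grasp_force: 0.0
time_s: 20.7
ee_pos: [0.6101, 0.2248, 0.2192]
orientation: [179.8, 0.1, 119.8]
contact_force: [-0.2, -0.2, 0.0]
gripper_width: 0.0384
grasp_force: 0.0
t 20.7 p [0.6101 0.2248 0.2192] rpy [1.7981e+02 8.0000e-02 1.1977e+02] F [-0.2 -0.2  0. ] M [0.06 0.06 0.05] w 0.0384 g 0.0 q [20.2 18.6 22.7 93.9 -0.1 80.5]
[325.42608281 128.7306995 ]
(array([322.03319502, 118.47302905]), np.int32(241), [[329, 111], [329, 126], [315, 126], [315, 111]], ((322.5, 118.5), (15.0, 15.0), 90.0))
[(34, [321.2, 105.2], [29, 16, 15, 3]), (39, [309.2, 118.4], [23, 23, 3, 16]), (241, [322.0, 118.5], [30, 23, 16, 16]), (17, [334.4, 118.2], [49, 25, 2, 11]), (21, [321.3, 131.4], [31, 43, 12, 2])]
[0.5807801  0.28926028 0.078     ]
[ -59.5 -150.3  119.7   29.7]
```

```bash
python3 - <<'E'
from pose import *
a=imaging.read_camera('scene');b=imaging.read_camera('side');w=imaging.read_camera('wrist')
B=[]
for c in(a,b):
  x,y=proj(c,np.array([.585,.286,.06])).astype(int);k=redblobs(c,(x-35,y-35,x+35,y+30));print(k);B.append(k)
print(tri(a,B[0][0][1],b,B[1][0][1]),tri(a,B[0][1][1],b,B[1][1][1]))
p=mark(w,(322,118));print(p[0]);m=ray(w,p[0],.078);print(m)
delta([m[0],m[1],.066],[180,0,119.7])
E
```

```text
[(18, [415.8, 188.5], [34, 28, 7, 4]), (41, [413.8, 201.1], [30, 40, 11, 5])]
[(6, [298.0, 157.5], [33, 30, 3, 2]), (22, [298.4, 169.0], [31, 41, 9, 3])]
(array([0.5808, 0.2891, 0.0767]), array([0.1, 0.1])) (array([0.5818, 0.2915, 0.0331]), array([0.3, 0.2]))
[321.98678414 121.07048458]
[0.58101508 0.28905389 0.078     ]
shift mm (tool now) [ 68.3   6.  152.5] rotvec [0.16 0.07 0.22]
```

```bash
python3 -m handwheel '[{"tx":34,"ty":3,"tz":5,"ax":0,"ay":0,"az":0},{"tx":34.3,"ty":3,"tz":10,"ax":0,"ay":0,"az":0},{"tx":0,"ty":0,"tz":30,"ax":0,"ay":0,"az":0},{"tx":0,"ty":0,"tz":30,"ax":0,"ay":0,"az":0},{"tx":0,"ty":0,"tz":30,"ax":0,"ay":0,"az":0},{"tx":0,"ty":0,"tz":0,"ax":0,"ay":0,"az":0},{"tx":0,"ty":0,"tz":0,"ax":0,"ay":0,"az":0}]'
python3 - <<'E'
from pose import *
st();delta([.581,.289,.066],[180,0,119.7])
E
```

```text
time_s: 21.48
ee_pos: [0.5799, 0.2885, 0.1124]
orientation: [-180.0, 0.1, 120.0]
contact_force: [0.4, 1.3, 1.9]
gripper_width: 0.0387
grasp_force: 0.0
t 21.4833 p [0.5799 0.2885 0.1124] rpy [-1.7997e+02  6.0000e-02  1.1997e+02] F [0.4 1.3 1.9] M [-0.02 -0.03 -0.01] w 0.0387 g 0.0 q [26.5 17.9 10.  82.2 -0.1 86.5]
shift mm (tool now) [-0.   1.3 46.4] rotvec [-0.03  0.06  0.27]
```

```bash
python3 -m handwheel '[{"tx":0,"ty":1.3,"tz":20,"ax":0,"ay":0,"az":0},{"tx":0,"ty":0,"tz":18,"ax":0,"ay":0,"az":0},{"tx":0,"ty":0,"tz":8,"ax":0,"ay":0,"az":0},{"tx":0,"ty":0,"tz":0,"ax":0,"ay":0,"az":0},{"tx":0,"ty":0,"tz":0,"ax":0,"ay":0,"az":0}]' && python3 -m handwheel '[{"tx":0,"ty":0,"tz":0,"ax":0,"ay":0,"az":0},{"tx":0,"ty":0,"tz":0,"ax":0,"ay":0,"az":0},{"tx":0,"ty":0,"tz":0,"ax":0,"ay":0,"az":0},{"tx":0,"ty":0,"tz":0,"ax":0,"ay":0,"az":0},{"tx":0,"ty":0,"tz":0,"ax":0,"ay":0,"az":0},{"tx":0,"ty":0,"tz":0,"ax":0,"ay":0,"az":0}]' 0
python3 - <<'E'
from pose import *
s=st();w=imaging.read_camera('wrist');p=mark(w,(315,270));print(p[:3])
R=Ro.from_euler('xyz',s['orientation'],degrees=True)
print('mark in tool mm',(R.inv().apply(ray(w,p[0],.078)-s['ee_pos'])*1e3).round(1))
E
```

```text
time_s: 21.9
ee_pos: [0.5829, 0.2892, 0.069]
orientation: [179.8, 0.1, 119.9]
contact_force: [0.4, -0.2, 0.3]
gripper_width: 0.0384
grasp_force: 0.0
time_s: 22.4
ee_pos: [0.5831, 0.2893, 0.0693]
orientation: [179.7, 0.1, 119.9]
contact_force: [0.7, -0.4, 6.7]
gripper_width: 0.019
grasp_force: 58.7
t 22.4 p [0.5831 0.2893 0.0693] rpy [1.7968e+02 8.0000e-02 1.1994e+02] F [ 0.7 -0.4  6.7] M [ 0.03  0.15 -0.02] w 0.019 g 58.68649184703827 q [26.4 18.6  6.2 77.2 -0.1 86.5]
(array([315.48207664, 275.98393078]), np.int32(809), [[330, 263], [329, 289], [301, 289], [301, 263]])
mark in tool mm [ 0.5 -0.1 -8.7]
```

```bash
python3 -m handwheel '[{"tx":0,"ty":0,"tz":-10,"ax":0,"ay":0,"az":0},{"tx":0,"ty":0,"tz":-30,"ax":0,"ay":0,"az":0},{"tx":0,"ty":0,"tz":-30,"ax":0,"ay":0,"az":0},{"tx":0,"ty":0,"tz":-30,"ax":0,"ay":0,"az":6},{"tx":0,"ty":0,"tz":-20,"ax":0,"ay":0,"az":6},{"tx":0,"ty":0,"tz":0,"ax":0,"ay":0,"az":6},{"tx":0,"ty":0,"tz":0,"ax":0,"ay":0,"az":6},{"tx":0,"ty":0,"tz":0,"ax":0,"ay":0,"az":6},{"tx":0,"ty":0,"tz":0,"ax":0,"ay":0,"az":6.9}]'; python3 -m handwheel '[{"tx":-30,"ty":-3.5,"tz":0,"ax":0,"ay":0,"az":0},{"tx":-38,"ty":-3.5,"tz":0,"ax":0,"ay":0,"az":0},{"tx":-38,"ty":-3.5,"tz":0,"ax":0,"ay":0,"az":0},{"tx":-38,"ty":-3.5,"tz":0,"ax":0,"ay":0,"az":0},{"tx":-38,"ty":-3.5,"tz":0,"ax":0,"ay":0,"az":0},{"tx":-38,"ty":-3.5,"tz":0,"ax":0,"ay":0,"az":0},{"tx":-38,"ty":-3.5,"tz":0,"ax":0,"ay":0,"az":0},{"tx":-30,"ty":-3.5,"tz":0,"ax":0,"ay":0,"az":0},{"tx":-15,"ty":0,"tz":0,"ax":0,"ay":0,"az":0},{"tx":0,"ty":0,"tz":0,"ax":0,"ay":0,"az":0},{"tx":0,"ty":0,"tz":0,"ax":0,"ay":0,"az":0}]'
python3 - <<'E'
from pose import *
s=st();delta([.5182,-.0093,.15],[180,0,82.93])
w=imaging.read_camera('wrist');p=mark(w,(315,272));print(p[:3])
E
```

```text
time_s: 23.2
ee_pos: [0.582, 0.2888, 0.1882]
orientation: [179.8, -0.0, 82.7]
contact_force: [-0.2, -0.4, -1.3]
gripper_width: 0.0186
grasp_force: 59.0
time_s: 24.12
ee_pos: [0.5174, -0.0091, 0.1879]
orientation: [179.8, -0.0, 82.9]
contact_force: [0.2, 0.4, -2.3]
gripper_width: 0.019
grasp_force: 59.1
t 24.1167 p [ 0.5174 -0.0091  0.1879] rpy [ 1.7979e+02 -5.0000e-02  8.2930e+01] F [ 0.2  0.4 -2.3] M [0.04 0.01 0.01] w 0.019 g 59.11493539810181 q [-1.  -0.5 -2.3 88.   0.  96.1]
shift mm (tool now) [-0.1  0.6 37.9] rotvec [ 0.21 -0.05 -0.  ]
(array([315.48207664, 275.98393078]), np.int32(809), [[330, 263], [329, 289], [301, 289], [301, 263]])
```

```bash
python3 -m handwheel '[{"tx":-0.4,"ty":0.6,"tz":15,"ax":0,"ay":0,"az":0},{"tx":0,"ty":0,"tz":20,"ax":0,"ay":0,"az":0},{"tx":0,"ty":0,"tz":15,"ax":0,"ay":0,"az":0},{"tx":0,"ty":0,"tz":4,"ax":0,"ay":0,"az":0},{"tx":0,"ty":0,"tz":0,"ax":0,"ay":0,"az":0},{"tx":0,"ty":0,"tz":0,"ax":0,"ay":0,"az":0}]'; python3 -m handwheel '[{"tx":0,"ty":0,"tz":1.5,"ax":0,"ay":0,"az":0},{"tx":0,"ty":0,"tz":1.5,"ax":0,"ay":0,"az":0},{"tx":0,"ty":0,"tz":1.5,"ax":0,"ay":0,"az":0},{"tx":0,"ty":0,"tz":0,"ax":0,"ay":0,"az":0}]'
```

```text
time_s: 24.67
ee_pos: [0.5184, -0.0082, 0.1337]
orientation: [179.8, -0.0, 83.1]
contact_force: [0.1, 0.2, -0.2]
gripper_width: 0.019
grasp_force: 59.1
time_s: 25.0
ee_pos: [0.5183, -0.009, 0.1287]
orientation: [179.8, -0.0, 83.0]
contact_force: [0.3, -0.3, 0.2]
gripper_width: 0.0187
grasp_force: 59.2
```

```bash
python3 -m handwheel '[{"tx":0,"ty":0,"tz":1.5,"ax":0,"ay":0,"az":0},{"tx":0,"ty":0,"tz":1.5,"ax":0,"ay":0,"az":0},{"tx":0,"ty":0,"tz":0,"ax":0,"ay":0,"az":0}]'; python3 -m handwheel '[{"tx":0,"ty":0,"tz":1.5,"ax":0,"ay":0,"az":0},{"tx":0,"ty":0,"tz":1.5,"ax":0,"ay":0,"az":0},{"tx":0,"ty":0,"tz":0,"ax":0,"ay":0,"az":0}]'; python3 -c "
from h import *
st()"
```

```text
time_s: 25.25
ee_pos: [0.5183, -0.0095, 0.1255]
orientation: [179.8, 0.0, 83.0]
contact_force: [0.2, -3.8, -1.5]
gripper_width: 0.0189
grasp_force: 59.3
time_s: 25.5
ee_pos: [0.5183, -0.0096, 0.1224]
orientation: [179.8, 0.0, 83.0]
contact_force: [0.0, -4.7, 0.7]
gripper_width: 0.0191
grasp_force: 59.5
t 25.5 p [ 0.5183 -0.0096  0.1224] rpy [1.7981e+02 4.0000e-02 8.3010e+01] F [ 0.  -4.7  0.7] M [-1.49 -0.02  0.02] w 0.0191 g 59.54296588897705 q [-1.  -0.1 -9.1 80.8 -0.1 96. ]
```

```bash
python3 -m handwheel '[{"tx":-0.6,"ty":0,"tz":1.5,"ax":0,"ay":0,"az":0},{"tx":0,"ty":0,"tz":1.5,"ax":0,"ay":0,"az":0},{"tx":0,"ty":0,"tz":0,"ax":0,"ay":0,"az":0}]'; python3 -m handwheel '[{"tx":0,"ty":0,"tz":1.5,"ax":0,"ay":0,"az":0},{"tx":0,"ty":0,"tz":1.5,"ax":0,"ay":0,"az":0},{"tx":0,"ty":0,"tz":0,"ax":0,"ay":0,"az":0}]'; python3 -m handwheel '[{"tx":0,"ty":0,"tz":1,"ax":0,"ay":0,"az":0},{"tx":0,"ty":0,"tz":1,"ax":0,"ay":0,"az":0},{"tx":0,"ty":0,"tz":0,"ax":0,"ay":0,"az":0}]'
```

```text
time_s: 25.75
ee_pos: [0.5182, -0.0098, 0.1193]
orientation: [179.8, -0.0, 83.0]
contact_force: [0.8, -4.5, -0.6]
gripper_width: 0.019
grasp_force: 59.4
time_s: 26.0
ee_pos: [0.5182, -0.0098, 0.1164]
orientation: [179.8, -0.0, 83.0]
contact_force: [0.9, -5.6, 0.5]
gripper_width: 0.019
grasp_force: 59.6
time_s: 26.25
ee_pos: [0.5183, -0.0098, 0.1163]
orientation: [179.7, -0.0, 83.0]
contact_force: [-5.4, -4.7, 15.6]
gripper_width: 0.0189
grasp_force: 61.5
```

```bash
python3 - <<'E'
from h import *
from rig import sign_off
a=imaging.read_camera('scene');b=imaging.read_camera('side')
for c in(a,b):
    x,y=proj(c,np.array([.654,-.0265,.259])).round().astype(int);h=cv2.cvtColor(c['frame'][y-3:y+4,x-3:x+4],cv2.COLOR_RGB2HSV);print('bar yellow px',int(((abs(h[...,0].astype(int)-24)<8)&(h[...,1]>120)).sum()))
o=cv2.cvtColor(cv2.imread('pics/scene0.png'),cv2.COLOR_BGR2RGB).astype(int)
for n,X in(('green',[.4345,.278,.06]),('orange',[.507,.283,.06])):
    x,y=proj(a,np.array(X)).astype(int);print(n,np.abs(o[y-15:y+15,x-8:x+8]-a['frame'][y-15:y+15,x-8:x+8]).mean().round(1))
st();print(sign_off())
E
```

```text
bar yellow px 45
bar yellow px 35
green 3.0
orange 2.8
t 26.35 p [ 0.5183 -0.0098  0.1162] rpy [ 1.7974e+02 -1.0000e-02  8.3030e+01] F [-3.3 -5.5 14.9] M [-1.39  1.07 -0.01] w 0.0188 g 61.526708006858826 q [-1.1 -0.1 -9.8 80.1 -0.  95.9]
the job is handed in; nothing more can be done
None
```

The guard rests on its open stop and the small (red) socket is pushed fully down over the middle nut with the gripper still holding it, handed in at 26.4 s; I picked it by comparing the nuts in the camera image, so no other socket was tried, and I tipped it once in the tray through a wrong wrist turn and stood it back up before using it.

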